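# Charge the bench melting furnace

### The arm

A 7-joint arm with a two-finger parallel gripper is mounted at the origin on the work surface. World frame = base frame: x ahead of the robot, y to its left, z up, the work surface at z = 0. Lengths are in mm, angles in rad, forces in N, time in s.
With the tool pointing down it reaches from about 425 to 875 mm from the base axis. Payload 8.4 kg.
Tool frame: the origin (TCP) lies on the centre line of the jaws, within the pads' length; the fingertips stand ctrl.nose_length ahead of it and the grasp point (between the pads) lies 11 mm behind it (ctrl.nose_length is the distance from the TCP to the fingertips, in mm); z points along the fingers, y is the line along which they close (so a half turn about z gives the same grasp; the last joint's range is limited). The gripper opens to 87 mm and grips with 3 to 60 N. Pads are 19 mm wide; open, the fingers measure 117 mm over their backs; the gripper's body (75 mm by 190 mm) begins 51 mm behind the grasp point.
Start: joints at [1.037, 0.333, 0.04, 1.465, -0.013, 1.343, -0.059], TCP at [273.774, -589.501, 230.546] pointing down, gripper open.
Joint ranges: [-2.58, 2.58], [-0.38, 2.09], [-1.3, 1.39], [0.25, 2.4], [-1.5, 4.64], [0.08, 2.09], [-2.65, 2.65]. Speed limits (rad/s): [2.22, 2.22, 2.79, 2.79, 3.14, 3.14, 3.14].

### API

Orientations are given as a unit quaternion [w, x, y, z].
In Python, from plant import ctrl, optics, job gives the robot as it stands. The module is installed in compiled form; this text tells all that it offers.
- The arm moves only by the tool servo_tool, never from a script. Its argument "motion" is a list of rows, each a list of 7 numbers: the shift along the tool's x, y, z in units of 20 cm (1.0 is 20 cm), then the turn, a rotation vector about the tool's x, y, z in units of pi rad (1.0 is pi rad), then the gripper's target within -1 to 1 (shut at 1, half-way at 0, fully open at -1). A call has 1 to 8 rows; each row is the pose to reach, as a shift and turn from the pose commanded when the call began, along the tool's axes at that moment, turning the shorter way round; what a row does not reach only later rows make up. A row lasts 1/12 s, in which the tool goes at most 41.7 mm and 7.16 degrees, less where a joint would pass 70% of its speed; a pose out of reach is approached as far as the arm can. A call with a number of a shift or a turn outside -1 to 1 is refused whole. A call with a gripper value outside its range is refused whole. The fingers move at their own pace and stop on an object; "force" is the grip in N (left out, the last holds). Time passes only in rows, so rows that repeat a pose let the fingers close. It gives the time, the measured TCP pose, the force, the opening and the grip force at its end, in the units of the state.
- ctrl.read_state(): the state, without advancing time (a new reading comes with each control period).
- optics.capture(name): name is "scene" or "top" or "wrist"; returns a dict with "pixels" (384x512x3 uint8, red, green, blue), "z_map" (384x512 float32, mm along the optical axis (not along the pixel's ray), 0 where there is no reading), "fx", "fy", "cx", "cy" (pixels), "R" (3x3) and "t" (3): a world point X has camera coordinates R X + t; the wrist camera has in their place "tool_from_camera" (4x4, takes a point from camera to tool coordinates, whose origin is the TCP and whose axes are the flange's). Camera axes: x right, y down, z forward; pixel columns grow to the right and rows downward; lengths in mm; the calibration is good to about 2 mm. A picture is of the moment at which its call begins: read the wrist's pose just before it.
- job.finish_job(): hands the job in; it is judged then, once.
The state is a dict: "clock": time; "joint_positions": joint angles; "qvel": joint speeds; "joint_efforts": joint torques, N m; "position": TCP position; "orientation": TCP orientation; "wrist_force": force on the tool from outside, world axes, zero at the start; "wrist_torque": the same for the moment, N m; "finger_gap": finger opening in mm; "grasp_force": force on a finger pad.
Only numpy, scipy, OpenCV 4.12 (cv2) and the standard library are available. Lean on these libraries where they do the work, as an engineer would, in place of code of your own. Each camera call takes 0.05 s, during which the arm holds its last target. There are 200 camera calls.

### The job

Charge the melting furnace: take every square silver bar out of the crowded rack and put it down into the furnace pot, leaving the round ball-headed punches standing in the rack. Then fit the cover on the furnace, turned so that all three ears slide down over the studs and it lies fully home on the rim, and after that push the power switch lever over to on. Do not push the jar or the firebrick about.

Things in the scene. Friction and masses are not known exactly. Their poses are not given: they have to be found in the camera images.
- rack: Fixed oak rack 142 (x) x 222 (y) x 42 mm high, origin under its centre. 3 x 5 square wells, 24 mm wide, 40 mm pitch, floor 8 mm above the bench. Items, in any order, stand at (x, y) mm: (-40 or 40; -80, -40 or 0), two rows, and (-40, 0 or 40; 80), a column; other wells are empty. An item has neighbours close by along its row or column, and room for fingers only across it.
- bar1_center (a point): Centre of a square silver casting bar, 20 x 20 mm, 90 mm long (its own z axis lies along the length), about 0.37 kg, smooth grey metal. At the start it stands upright in a rack well with its sides along the rack's, showing 56 mm above the rack; its centre is 45 mm from either end. May be absent (None).
- bar2_center (a point): Centre of a square silver casting bar, 20 x 20 mm, 90 mm long (its own z axis lies along the length), about 0.37 kg, smooth grey metal. At the start it stands upright in a rack well with its sides along the rack's, showing 56 mm above the rack; its centre is 45 mm from either end. May be absent (None).
- bar3_center (a point): Centre of a square silver casting bar, 20 x 20 mm, 90 mm long (its own z axis lies along the length), about 0.37 kg, smooth grey metal. At the start it stands upright in a rack well with its sides along the rack's, showing 56 mm above the rack; its centre is 45 mm from either end. May be absent (None).
- bar4_center (a point): Centre of a square silver casting bar, 20 x 20 mm, 90 mm long (its own z axis lies along the length), about 0.37 kg, smooth grey metal. At the start it stands upright in a rack well with its sides along the rack's, showing 56 mm above the rack; its centre is 45 mm from either end. May be absent (None).
- bar5_center (a point): Centre of a square silver casting bar, 20 x 20 mm, 90 mm long (its own z axis lies along the length), about 0.37 kg, smooth grey metal. At the start it stands upright in a rack well with its sides along the rack's, showing 56 mm above the rack; its centre is 45 mm from either end. May be absent (None).
- punch1_center (a point): Middle (half-way up) of a round steel doming punch: shank 20 mm diameter, ball head 29 mm diameter on top, 96 mm tall, z axis along its length, 0.25 kg. It stands in a rack well and stays there.
- punch2_center (a point): Middle (half-way up) of a round steel doming punch: shank 20 mm diameter, ball head 29 mm diameter on top, 96 mm tall, z axis along its length, 0.25 kg. It stands in a rack well and stays there.
- punch3_center (a point): Middle (half-way up) of a round steel doming punch: shank 20 mm diameter, ball head 29 mm diameter on top, 96 mm tall, z axis along its length, 0.25 kg. It stands in a rack well and stays there.
- punch4_center (a point): Middle (half-way up) of a round steel doming punch: shank 20 mm diameter, ball head 29 mm diameter on top, 96 mm tall, z axis along its length, 0.25 kg. It stands in a rack well and stays there.
- furnace: Fixed bench melting furnace (cold): an upright round open pot; origin under its centre on the bench, z up. Inner diameter 130 mm, pot floor 15 mm and rim 125 mm above the bench, outer diameter about 176 mm. Three upright 10 mm studs outside the rim, 94 mm from the axis, at 0, 120 and 240 degrees from furnace x; their tops are 26 mm above the rim.
- cover_handle (a point): Centre of the cover's handle bar: 100 mm long (cover x), 14 thick (y), 18 high, 49 mm above the cover's underside, 32 mm clear beneath; posts 38 mm either side. Cover: grey metal disc, diameter 148, 8 mm thick, 0.45 kg, z up, lying on the bench; three ears with 14 mm holes 94 mm from the centre at 0, 120, 240 degrees from cover x. Any of the three ways round fits.
- switch (a joint): Power switch lever: 0 = off (leaning towards the robot, 0.5 rad from upright), 1.0 rad = on (leaning away from the robot, to +x). It stays where it is left.
- switch_tip (a point): Tip of the switch lever, the centre of its 26 mm ball, about 90 mm above the bench; the lever is 80 mm long on a fixed block turned at most 0.2 rad, so from off to on the tip moves about 77 mm to +x in an arc; it takes about 1 N.
- stud0 (a point): Point on the axis of a furnace stud at rim height, 0 degrees round the furnace.
- hole0 (a point): Centre of a cover ear's 14 mm hole at the level of the cover's underside, 0 degrees round the cover.
- stud1 (a point): Point on the axis of a furnace stud at rim height, 120 degrees round the furnace.
- hole1 (a point): Centre of a cover ear's 14 mm hole at the level of the cover's underside, 120 degrees round the cover.
- stud2 (a point): Point on the axis of a furnace stud at rim height, 240 degrees round the furnace.
- hole2 (a point): Centre of a cover ear's 14 mm hole at the level of the cover's underside, 240 degrees round the cover.
- flux: Bystander: a jar 52 mm in diameter, 105 mm tall; origin under its centre.
- firebrick: Bystander: a pale firebrick 110 x 60 x 40 mm; origin under its centre.

How it is judged:
By the outcome, as a careful person would: the job done as asked, in the order asked, and still so for the second after the job is handed in, with the robot touching nothing.
Of bar1, bar2, bar3, bar4, bar5 only 3 to 5 are there at a start; the rules pass over those that are not, and their reading is None.
At some moment in a run one of cover may be knocked a few centimetres aside while the robot is not near it.
It also fails if it takes over 210 s, if anything falls off the work surface, if the arm or the gripper's body presses on something with over 40 N, if the wrist force passes 120 N, or if a joint passes its speed limit or range.

## Working session

There is one attempt and no reset: what is moved stays moved. The work goes in short steps, Python scripts to look and compute and a tool call to move; the robot and the scene stay as the last step left them, time stands still between calls to the robot, and variables do not carry over. Pictures are saved under pics/ and viewed, at most 14 in all, crops included, and the job is handed in when it is done.

Besides the shell and the picture viewer there is one more tool, called after "Emit:" as name(argument=value, ...), one argument or row to a line, values as JSON. servo_tool: Moves the arm, as the interface text tells. Shifts and turns lie within -1 to 1; 1 stands for 20 cm of shift or pi rad of turn. Its arguments: {"type":"object","properties":{"motion":{"type":"array"},"force":{"type":"number"}},"required":["motion"]}

```bash
mkdir -p pics
cat > h.py <<'E'
import numpy as np, cv2
from plant import ctrl, optics, job
from scipy.spatial.transform import Rotation as Rn
def Rq(q): return Rn.from_quat([q[1],q[2],q[3],q[0]]).as_matrix()
def cap(name):
    s=ctrl.read_state(); c=optics.capture(name)
    if name=='wrist':
        T=np.array(c['tool_from_camera']); R=Rq(s['orientation']); p=np.array(s['position'])
        c['Rwc']=R@T[:3,:3]; c['o']=R@T[:3,3]+p
    else:
        R=np.array(c['R']); c['Rwc']=R.T; c['o']=-R.T@np.array(c['t'])
    return c
def cloud(c):
    z=c['z_map']; v,u=np.mgrid[:384,:512]
    P=np.stack([(u-c['cx'])/c['fx']*z,(v-c['cy'])/c['fy']*z,z],-1)
    W=P@c['Rwc'].T+c['o']; W[z<=0]=np.nan
    return W
def ray(c,u,v,h):
    d=c['Rwc']@np.array([(u-c['cx'])/c['fx'],(v-c['cy'])/c['fy'],1]); o=c['o']
    return o+d*(h-o[2])/d[2]
def save(c,n): cv2.imwrite('pics/'+n+'.png',cv2.cvtColor(c['pixels'],cv2.COLOR_RGB2BGR))
E
python3 - <<'E'
from h import *
s=ctrl.read_state(); print(s, ctrl.nose_length)
print(np.round(Rq(s['orientation']),3))
for n in ('scene','top'):
    c=cap(n); save(c,n+'0'); print(n,c['o'],c['fx'],c['cx'],c['cy'],np.round(c['Rwc'],3)); np.savez(n+'0.npz',**c)
E
```

```text
{'clock': 0.0, 'joint_positions': array([ 1.03680739,  0.3339179 ,  0.03989906,  1.46626802, -0.01338941,
        1.34331656, -0.05850158]), 'qvel': array([ 0.0013883 ,  0.00151814, -0.00053597, -0.00186483,  0.00038909,
        0.00096374,  0.00033519]), 'joint_efforts': array([ 1.37647644e-04, -6.56363940e+01,  1.33503757e+00, -4.03818190e+01,
       -5.98838576e-02,  4.43118357e-02,  2.05631659e-04]), 'position': array([ 273.55398717, -589.12514016,  229.65670135]), 'orientation': array([-7.85982622e-04,  9.76466749e-01,  2.15666438e-01, -2.40294805e-04]), 'wrist_force': array([-0.04167845, -0.05357261,  0.34441289]), 'wrist_torque': array([ 0.00329869,  0.04549408, -0.01149645]), 'grasp_force': 0.0, 'finger_gap': 86.96582086783567} 8.0
[[ 0.907  0.421 -0.001]
 [ 0.421 -0.907  0.001]
 [-0.    -0.002 -1.   ]]
scene [1667.08015025  387.41141756  924.43144845] 455.10336872026255 258.0030840923695 186.32695477005032 [[-0.33   0.53  -0.781]
 [ 0.944  0.192 -0.268]
 [ 0.008 -0.826 -0.564]]
top [ 322.89481369  -12.05569662 1098.69035369] 355.66485434426414 258.40479248783606 194.15986313250707 [[ 0.    -0.982  0.191]
 [-1.     0.     0.001]
 [-0.001 -0.191 -0.982]]
```

View pics/top0.png

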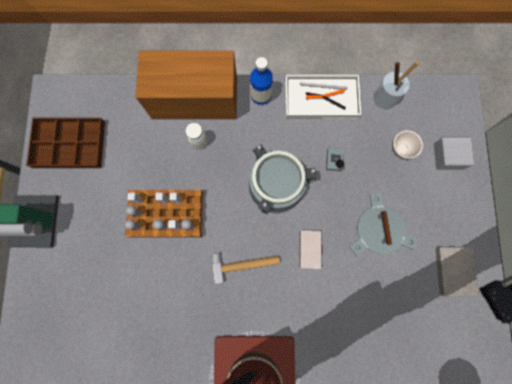

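View pics/scene0.png

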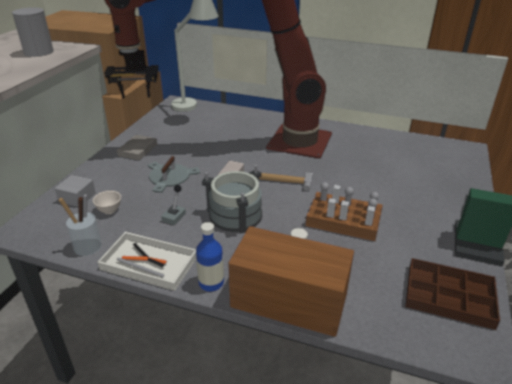

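The top view shows the rack at about (165,213), the furnace at (278,180), the cover at (382,228), the switch at (336,160), the brick at (311,249) and the jar at (196,135). The scene view shows the same layout. Next I'll measure each one.

Run:
```python
from h import *
for n in ('top0',):
    c=dict(np.load(n+'.npz')); W=cloud(c); px=c['pixels']
    def comp(mask,lab,minA=20):
        k,l,st,ce=cv2.connectedComponentsWithStats(mask.astype(np.uint8))
        for i in range(1,k):
            if st[i,4]>=minA:
                P=W[l==i]; print(lab,st[i],np.round(np.nanmedian(P,0)), 'min',np.round(np.nanmin(P,0)),'max',np.round(np.nanmax(P,0)))
    Z=W[...,2]
    comp((Z>25)&(Z<250),'h>25',15)
    for nm,(u,v) in dict(rack=(165,213),furn=(278,180),cover=(382,228),sw=(336,160),brick=(311,249),jar=(196,135)).items(): print(nm,W[v,u])
    hsv=cv2.cvtColor(px,cv2.COLOR_RGB2HSV)
    # rack plane
    m=(Z>34)&(Z<50); m[:, :118]=0; m[:,210:]=0; m[:180]=0; m[245:]=0
    P=W[m][:,:2].astype(np.float32); print('rack',len(P),cv2.minAreaRect(P))
    m=np.zeros((384,512),bool); m[180:245,118:210]=1; m&=(Z>80)
    k,l,st,ce=cv2.connectedComponentsWithStats(m.astype(np.uint8))
    for i in range(1,k):
        if st[i,4]>3: print(st[i,:2],st[i,4],np.round(W[l==i].mean(0)),px[l==i].mean(0).astype(int))
big=cv2.resize(px[175:250,115:215],None,fx=8,fy=8,interpolation=cv2.INTER_CUBIC)
cv2.imwrite('pics/rack.png',big[...,::-1])
```

```text
h>25 [ 136   51  101   67 6445] [830. 197. 159.] min [782.  61.  25.] max [934. 341. 166.]
h>25 [250  58  23  45 798] [852. -19. 131.] min [833. -54.  26.] max [894.  16. 204.]
h>25 [375  61  44  47 970] [ 850. -417.  100.] min [ 818. -468.   25.] max [ 899. -388.  198.]
h>25 [286  75  75  42 432] [ 860. -219.   30.] min [ 787. -339.   25.] max [931. -99.  36.]
h>25 [ 26 118  77  49 959] [699. 607.  31.] min [619. 489.  25.] max [779. 713.  40.]
h>25 [186 124  21  24 364] [697. 176. 101.] min [681. 154.  25.] max [729. 204. 111.]
h>25 [393 131  30  28 354] [ 697. -489.   43.] min [ 640. -517.   25.] max [ 728. -428.   54.]
h>25 [ 436  138   38   31 1052] [ 654. -609.   60.] min [ 613. -664.   25.] max [ 704. -571.   67.]
h>25 [ 249  144   68   69 3002] [562. -65.  89.] min [ 463. -174.   26.] max [660.  17. 155.]
h>25 [327 148  18  22 224] [ 636. -247.   32.] min [ 598. -276.   25.] max [ 680. -225.  109.]
h>25 [ 125  190   77   47 3156] [468. 269.  43.] min [402. 163.  25.] max [542. 386. 107.]
h>25 [   0  205   53   31 1400] [438. 618. 146.] min [401. 613.  25.] max [486. 715. 184.
[... 690 characters left out ...]
n [561.65870001 -68.12593402  88.74844701]
cover [ 429.14012352 -388.38361749   12.3879162 ]
sw [ 631.24056094 -246.61344719   58.07733472]
brick [ 364.73347963 -166.22383594   36.98037137]
jar [692.38546138 171.89764467 108.80469853]
rack 2305 ((472.30902099609375, 274.1114501953125), (140.1276397705078, 223.04681396484375), 0.03844939172267914)
[128 193] 68 [512. 352.  95.] [181 178 178]
[156 193] 63 [511. 272.  96.] [186 183 183]
[170 193] 62 [511. 233.  96.] [186 183 184]
[126 206] 85 [471. 351. 100.] [141 136 137]
[125 220] 88 [431. 351.  99.] [140 135 136]
[153 220] 86 [431. 272.  99.] [143 136 137]
[168 221] 65 [431. 233.  96.] [190 188 188]
[181 220] 84 [431. 193.  99.] [142 137 138]
```

View pics/rack.png

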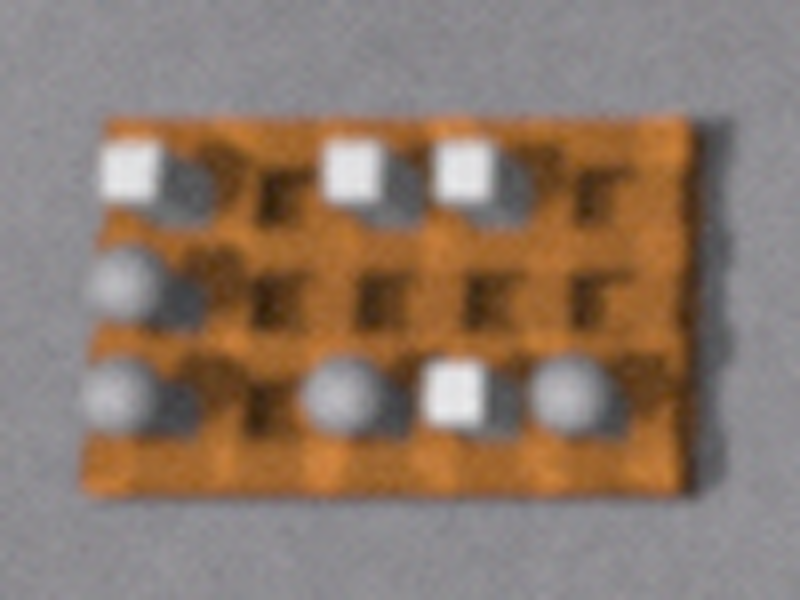

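There are four bars, in the column at (512,352) and the rows at (511,272), (511,233) and (431,233). The four round heads are the punches. Next I'll write a move planner and measure the furnace.

```bash
cat >> h.py <<'E'
def plan(x,y,z,yaw):
    """tool y axis at world yaw (deg), pointing down -> shift & turn numbers"""
    s=ctrl.read_state(); R=Rq(s['orientation']); p=np.array(s['position'])
    a=np.radians(yaw); ty=np.array([np.cos(a),np.sin(a),0]); tz=np.array([0,0,-1.]); tx=np.cross(ty,tz)
    d=R.T@(np.array([x,y,z])-p)/200; r=Rn.from_matrix(R.T@np.stack([tx,ty,tz],1)).as_rotvec()/np.pi
    print('at',np.round(p,1),'gap',round(s['finger_gap'],1),'-> shift',np.round(d,3),'turn',np.round(r,3),'t',round(s['clock'],1))
def circfit(P):
    A=np.c_[2*P,np.ones(len(P))]; q=np.linalg.lstsq(A,(P**2).sum(1),rcond=None)[0]; return q[0],q[1],np.sqrt(q[2]+q[0]**2+q[1]**2)
E
python3 - <<'E'
from h import *
c=dict(np.load('top0.npz')); W=cloud(c); Z=W[...,2]
sub=np.zeros(Z.shape,bool); sub[140:216,245:322]=1
P=W[sub&(Z>118)&(Z<132)][:,:2]; print(len(P)); 
ctr=P.mean(0); r=np.linalg.norm(P-[562,-65],axis=1); print(np.percentile(r,[0,5,50,95,100]))
print('circ',circfit(P[(r>60)&(r<92)]))
m=sub&(Z>138)
k,l,st,ce=cv2.connectedComponentsWithStats(m.astype(np.uint8))
for i in range(1,k): print('stud',st[i,4],ce[i],W[l==i].mean(0))
w=cap('wrist'); print(w['tool_from_camera'],w['fx'])
plan(480,-65,400,0)
E
```

```text
892
[ 61.12875478  64.3380291   72.40122474 102.12986283 109.09898141]
circ (np.float64(563.6501878373385), np.float64(-66.43344984290388), np.float64(73.18507012710663))
stud 12 [259.  147.5] [640.05884966 -12.71720595 150.55645215]
stud 15 [312.53333333 171.33333333] [ 572.00686704 -160.21197783  148.57012419]
stud 13 [264.38461538 204.61538462] [478.71982563 -27.20309428 151.05854543]
[[ 2.72832930e-04 -9.60635907e-01 -2.77810329e-01  7.68043471e+01]
 [ 9.99999960e-01  2.82359481e-04  5.71707700e-06 -3.38927334e-01]
 [ 7.29503508e-05 -2.77810320e-01  9.60635946e-01 -1.54734943e+02]
 [ 0.00000000e+00  0.00000000e+00  0.00000000e+00  1.00000000e+00]] 294.8330062090298
at [ 273.6 -589.2  229.9] gap 87.2 -> shift [ 2.04  -1.944 -0.848] turn [-0.    -0.    -0.362] t 0.1
```

Emit:
servo_tool(
  motion=[
    [1,-0.95,-0.42,0,0,-0.362,-0.15],
    [1,-0.95,-0.42,0,0,-0.362,-0.15],
    [1,-0.95,-0.42,0,0,-0.362,-0.15],
    [1,-0.95,-0.42,0,0,-0.362,-0.15],
    [1,-0.95,-0.42,0,0,-0.362,-0.15],
    [1,-0.95,-0.42,0,0,-0.362,-0.15],
    [1,-0.95,-0.42,0,0,-0.362,-0.15],
    [1,-0.95,-0.42,0,0,-0.362,-0.15],
  ],
  force=30,
)

```text
clock: 0.82
position: [379.6, -326.0, 317.5]
orientation: [0.002, 0.748, 0.663, 0.001]
wrist_force: [0.8, -0.4, 0.3]
finger_gap: 51.0
grasp_force: 0.0
```

```bash
python3 -c "
from h import *
plan(480,-65,400,0)"
```

```text
at [ 379.6 -326.   317.5] gap 51.0 -> shift [ 1.356  0.344 -0.411] turn [ 0.001  0.    -0.038] t 0.8
```

Emit:
servo_tool(
  motion=[
    [1,0.25,-0.41,0.001,0,-0.038,-0.15],
    [1,0.25,-0.41,0.001,0,-0.038,-0.15],
    [1,0.25,-0.41,0.001,0,-0.038,-0.15],
    [1,0.25,-0.41,0.001,0,-0.038,-0.15],
    [1,0.25,-0.41,0.001,0,-0.038,-0.15],
    [1,0.25,-0.41,0.001,0,-0.038,-0.15],
    [1,0.25,-0.41,0.001,0,-0.038,-0.15],
  ],
)

```text
clock: 1.4
position: [453.5, -137.3, 398.2]
orientation: [-0.0, 0.711, 0.704, -0.0]
wrist_force: [0.2, 0.3, -0.8]
finger_gap: 49.6
grasp_force: 0.0
```

```bash
python3 -c "
from h import *
c=cap('wrist'); save(c,'w_furn'); np.savez('w_furn.npz',**c)
W=cloud(c); Z=W[...,2]
m=(Z>138)&(Z<165)
k,l,st,ce=cv2.connectedComponentsWithStats(m.astype(np.uint8))
for i in range(1,k):
    if st[i,4]>20: print('stud',st[i],W[l==i].mean(0))
plan(471,230,300,0)"
```

```text
stud [398  64  13   9  84] [639.82372353 -13.39952841 148.76069717]
stud [274  78   8   9  55] [479.25719682 -28.79766822 150.45794697]
stud [339 177   9   9  55] [ 572.68480487 -159.80551207  148.94115985]
at [ 452.4 -140.   397.1] gap 50.1 -> shift [1.851 0.07  0.485] turn [-0.001  0.    -0.004] t 1.4
```

View pics/w_furn.png

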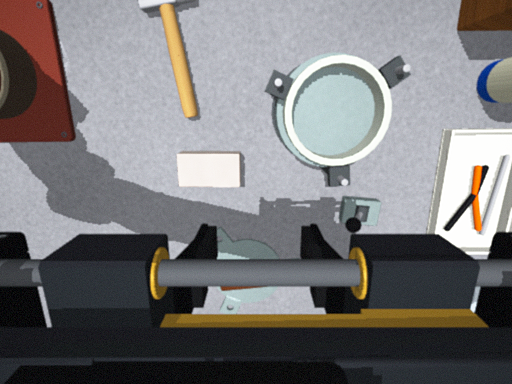

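The wrist view shows the empty pot with its studs at about (400,68), (278,82) and (343,181). The furnace centre is about (564,-67), with yaw about 35.4 degrees. Next I'll move over the rack.

Emit:
servo_tool(
  motion=[
    [0.95,0,0.4,0,0,-0.004,-0.15],
    [0.95,0,0.4,0,0,-0.004,-0.15],
    [0.95,0,0.4,0,0,-0.004,-0.15],
    [0.95,0,0.4,0,0,-0.004,-0.15],
    [0.95,0,0.4,0,0,-0.004,-0.15],
    [0.95,0,0.4,0,0,-0.004,-0.15],
  ],
)

```text
clock: 1.95
position: [452.7, 54.1, 313.6]
orientation: [-0.003, 0.706, 0.708, -0.002]
wrist_force: [-1.1, 0.9, 0.4]
finger_gap: 49.8
grasp_force: 0.0
```

Emit:
servo_tool(
  motion=[
    [0.75,-0.1,0.4,0,0,0,-0.15],
    [0.75,-0.1,0.4,0,0,0,-0.15],
    [0.75,-0.1,0.4,0,0,0,-0.15],
    [0.75,-0.1,0.4,0,0,0,-0.15],
    [0.75,-0.1,0.4,0,0,0,-0.15],
    [0.75,-0.1,0.4,0,0,0,-0.15],
  ],
)

```text
clock: 2.45
position: [433.8, 199.1, 234.9]
orientation: [-0.002, 0.708, 0.707, -0.002]
wrist_force: [-0.3, -1.0, 0.2]
finger_gap: 50.1
grasp_force: 0.0
```

```bash
cat >> h.py <<'E'
def tops(c,zlo=88,zhi=115,amin=60):
    W=cloud(c); Z=W[...,2]; m=(Z>zlo)&(Z<zhi)
    k,l,st,ce=cv2.connectedComponentsWithStats(m.astype(np.uint8))
    for i in range(1,k):
        if st[i,4]>amin:
            P=W[l==i]; Q=P[P[:,2]>np.percentile(P[:,2],60)-3]
            r=cv2.minAreaRect(Q[:,:2].astype(np.float32)); print(st[i],np.round(Q.mean(0),1),'rect',np.round(r[0],1),np.round(r[1],1),round(r[2],1))
E
python3 -c "
from h import *
c=cap('wrist'); save(c,'w_rack'); np.savez('w_rack.npz',**c)
tops(c)
plan(431,233,79,0)"
```

```text
[242   0  32  36 934] [432.4 353.2 102.4] rect [432.7 353.3] [22.5 24.3] 34.0
[286   0  33  36 940] [472.  353.4 102.5] rect [472.1 353.8] [23.  22.9] 26.9
[334   3  27  28 687] [511.8 353.6  98.4] rect [512.2 353.8] [19.9 20.2] 89.6
[243  95  30  31 715] [432.5 274.3 102.4] rect [432.8 274.4] [23.5 23.1] 62.4
[329  99  24  22 499] [512.  274.7  98.5] rect [512.2 274.6] [19.7 19.3] 0.2
[248 141  20  22 424] [432.3 234.5  98.3] rect [432.3 234.1] [19.  20.3] 0.3
[326 141  24  21 456] [512.  234.9  98.4] rect [512.4 234.7] [20.4 18.9] 0.5
[245 176  27  27 584] [432.6 195.1 102.2] rect [432.5 194.3] [23.5 23.3] 16.4
[496 184  16  39 446] [687.7 178.6 102.3] rect [689.2 177.8] [ 8.4 34.6] 7.9
at [434.9 197.5 235.8] gap 50.4 -> shift [ 0.178 -0.016  0.784] turn [-0.002  0.    -0.001] t 2.5
```

View pics/w_rack.png

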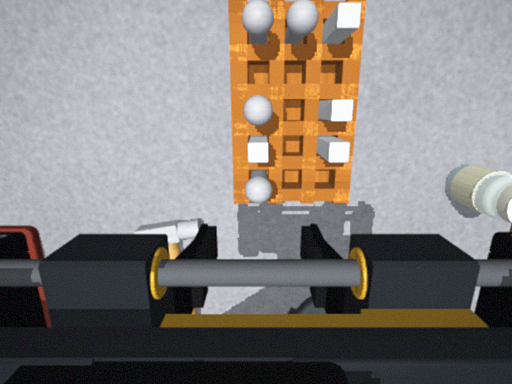

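The view shows all nine wells of interest. The bars have square tops at (258,150), (333,150), (337,110) and (347,20), and the rest are balls. I'll pick the bar at (432.3,234.5) first.

Emit:
servo_tool(
  motion=[
    [0.185,-0.013,0.2,0,0,0,-0.15],
    [0.185,-0.013,0.35,0,0,0,-0.15],
    [0.185,-0.013,0.5,0,0,0,-0.15],
    [0.185,-0.013,0.65,0,0,0,-0.15],
    [0.185,-0.013,0.784,0,0,0,-0.15],
    [0.185,-0.013,0.784,0,0,0,-0.15],
    [0.185,-0.013,0.784,0,0,0,-0.15],
  ],
)

```text
clock: 3.08
position: [432.5, 233.5, 79.6]
orientation: [-0.002, 0.709, 0.705, -0.002]
wrist_force: [0.2, -0.5, 1.1]
finger_gap: 50.2
grasp_force: 0.0
```

Emit:
servo_tool(
  motion=[
    [0,0,0,0,0,0,1],
    [0,0,0,0,0,0,1],
    [0,0,0,0,0,0,1],
    [0,0,0,0,0,0,1],
    [0,0,0,0,0,0,1],
    [0,0,0,0,0,0,1],
  ],
  force=30,
)

```text
clock: 3.58
position: [432.5, 235.7, 80.5]
orientation: [-0.001, 0.709, 0.706, -0.001]
wrist_force: [0.4, -0.1, 3.9]
finger_gap: 19.7
grasp_force: 30.0
```

Emit:
servo_tool(
  motion=[
    [0,0,-0.2,0,0,0,1],
    [0,0,-0.4,0,0,0,1],
    [0,0,-0.6,0,0,0,1],
    [0,0,-0.8,0,0,0,1],
    [-0.18,0.1,-0.8,0,0,0,1],
    [-0.36,0.2,-0.8,0,0,0,1],
    [-0.54,0.3,-0.8,0,0,0,1],
    [-0.72,0.4,-0.8,0,0,0,1],
  ],
)

```text
clock: 4.25
position: [512.2, 89.3, 239.6]
orientation: [-0.001, 0.708, 0.706, -0.001]
wrist_force: [1.1, -0.1, -3.9]
finger_gap: 19.6
grasp_force: 30.0
```

```bash
python3 -c "
from h import *
plan(563.8,-106,94,0)"
```

```text
at [512.2  89.3 239.6] gap 19.6 -> shift [-0.975  0.263  0.728] turn [-0.001  0.    -0.001] t 4.2
```

Emit:
servo_tool(
  motion=[
    [-0.18,0.05,0,0,0,0,1],
    [-0.36,0.1,0,0,0,0,1],
    [-0.54,0.15,0,0,0,0,1],
    [-0.72,0.2,0,0,0,0,1],
    [-0.87,0.24,0,0,0,0,1],
    [-0.965,0.263,0,0,0,0,1],
    [-0.965,0.263,0,0,0,0,1],
    [-0.965,0.263,0,0,0,0,1],
  ],
)

```text
clock: 4.92
position: [563.3, -103.2, 238.4]
orientation: [-0.002, 0.709, 0.705, -0.001]
wrist_force: [-0.8, 0.8, -4.3]
finger_gap: 19.6
grasp_force: 30.0
```

```bash
python3 -c "
from h import *
plan(563.8,-106,94,0)"
```

```text
at [ 563.3 -103.2  238.4] gap 19.6 -> shift [-0.015  0.006  0.722] turn [-0.002 -0.    -0.002] t 4.9
```

Emit:
servo_tool(
  motion=[
    [-0.013,0.003,0.18,0,0,0,1],
    [-0.013,0.003,0.36,0,0,0,1],
    [-0.013,0.003,0.54,0,0,0,1],
    [-0.013,0.003,0.65,0,0,0,1],
    [-0.013,0.003,0.715,0,0,0,1],
    [-0.013,0.003,0.715,0,0,0,1],
    [-0.013,0.003,0.715,0,0,0,1],
    [-0.013,0.003,0.715,0,0,0,1],
  ],
)

```text
clock: 5.58
position: [565.3, -104.1, 98.3]
orientation: [-0.0, 0.708, 0.706, -0.0]
wrist_force: [0.1, -0.8, -3.6]
finger_gap: 19.8
grasp_force: 30.0
```

Emit:
servo_tool(
  motion=[
    [0,0,0,0,0,0,0.3],
    [0,0,0,0,0,0,0.3],
    [0,0,0,0,0,0,0.3],
    [0,0,-0.1,0,0,0,0.3],
    [0,0,-0.25,0,0,0,0.3],
    [0,0,-0.4,0,0,0,0.3],
    [0,0,-0.6,0,0,0,-0.15],
    [0,0,-0.7,0,0,0,-0.15],
  ],
)

```text
clock: 6.25
position: [565.9, -104.4, 241.8]
orientation: [0.001, 0.708, 0.706, 0.001]
wrist_force: [0.5, 0.6, 1.0]
finger_gap: 37.1
grasp_force: 0.0
```

```bash
python3 -c "
from h import *
plan(512,234.7,79,0)
c=cap('top'); save(c,'t1'); W=cloud(c); Z=W[...,2]
m=np.zeros(Z.shape,bool); m[140:216,245:322]=1
c=cap('wrist'); W=cloud(c); d=np.hypot(W[...,0]-563.8,W[...,1]+67)
Q=W[(d<60)]; print(len(Q), np.nanpercentile(Q[:,2],[5,50,90,95,99]))
T=Q[Q[:,2]>70]; print(len(T), T.mean(0) if len(T) else '')"
```

```text
at [ 565.9 -104.4  241.8] gap 37.1 -> shift [ 1.695 -0.278  0.812] turn [ 0.001  0.    -0.001] t 6.2
71059 [ 87.2727928  331.23792456 350.33130736 352.33925882 354.6165933 ]
71059 [565.91978532 -75.48347183 298.85519244]
```

Emit:
servo_tool(
  motion=[
    [0.2,-0.04,0,0,0,0,-0.15],
    [0.4,-0.08,0,0,0,0,-0.15],
    [0.6,-0.12,0,0,0,0,-0.15],
    [0.8,-0.16,0,0,0,0,-0.15],
    [0.97,-0.2,0,0,0,0,-0.15],
  ],
)

```text
clock: 6.77
position: [524.3, 92.3, 236.7]
orientation: [-0.001, 0.708, 0.706, -0.001]
wrist_force: [0.3, 0.3, -0.0]
finger_gap: 49.9
grasp_force: 0.0
```

Emit:
servo_tool(
  motion=[
    [0.2,-0.03,0.1,0,0,0,-0.15],
    [0.4,-0.05,0.2,0,0,0,-0.15],
    [0.6,-0.078,0.3,0,0,0,-0.15],
    [0.72,-0.078,0.4,0,0,0,-0.15],
    [0.725,-0.078,0.4,0,0,0,-0.15],
    [0.725,-0.078,0.4,0,0,0,-0.15],
  ],
)

```text
clock: 7.27
position: [508.2, 236.8, 155.2]
orientation: [-0.002, 0.707, 0.707, -0.002]
wrist_force: [0.2, -0.7, 0.1]
finger_gap: 50.3
grasp_force: 0.0
```

```bash
python3 -c "
from h import *
plan(512,234.7,79,0)
c=cap('top'); save(c,'t1'); W=cloud(c); d=np.hypot(W[...,0]-563.8,W[...,1]+67)
Q=W[(d<55)]; T=Q[(Q[:,2]>55)]; print(len(Q),len(T),np.round(np.nanmean(T,0)),np.nanpercentile(Q[:,2],[5,50,95]))
for r in T[::3]: print(np.round(r))
"
```

```text
at [508.2 236.8 155.2] gap 50.3 -> shift [-0.011  0.021  0.381] turn [-0.002 -0.     0.   ] t 7.3
1083 1083 [563. -67.  88.] [84.69871143 87.72107835 92.24145482]
[616. -51.  90.]
[616. -60.  88.]
[617. -69.  87.]
[616. -77.  89.]
[613. -48.  88.]
[613. -57.  88.]
[612. -66.  91.]
[614. -75.  85.]
[614. -84.  87.]
[609. -36.  93.]
[609. -45.  91.]
[610. -54.  89.]
[610. -63.  90.]
[611. -72.  87.]
[609. -80.  92.]
[611. -89.  87.]
[607. -33.  89.]
[607. -42.  88.]
[607. -51.  90.]
[607. -60.  88.]
[607. -69.  87.]
[607. -77.  89.]
[607. -86.  90.]
[607. -95.  89.]
[604. -33.  90.]
[605. -42.  86.]
[604. -51.  87.]
[604. -60.  88.]
[605. -69.  87.]
[605. -78.  87.]
[605. -86.  86.]
[604. -95.  87.]
[ 604. -104.   89.]
[601. -33.  89.]
[602. -42.  85.]
[602. -51.  83.]
[602. -60.  85.]
[601. -69.  87.]
[601. -77.  89.]
[601. -86.  88.]
[601. -95.  88.]
[ 601. -104.   89.]
[598. -27.  87.]
[598. -36.  89.]
[597. -45.  90.]
[597. -54.  91.]
[598. -63.  88.]
[598. -71.  89.]
[598. -80.  89.]
[598. -89.  89.]
[598. -98.  88.]
[ 597. -106.   93.]
[595. -27.  87.]
[596. -36.  84.]
[595. -45.
[... 4658 characters left out ...]
26. -33.  88.]
[526. -42.  88.]
[526. -50.  86.]
[526. -59.  88.]
[526. -68.  89.]
[526. -77.  88.]
[527. -85.  85.]
[526. -94.  87.]
[ 526. -103.   87.]
[523. -33.  88.]
[523. -42.  90.]
[524. -51.  85.]
[523. -59.  88.]
[523. -68.  87.]
[523. -77.  87.]
[523. -88.  90.]
[523. -97.  91.]
[520. -36.  88.]
[521. -45.  85.]
[520. -53.  89.]
[520. -62.  87.]
[520. -73.  90.]
[520. -82.  89.]
[520. -91.  87.]
[ 520. -100.   89.]
[518. -45.  85.]
[518. -53.  87.]
[518. -62.  87.]
[517. -71.  88.]
[517. -79.  91.]
[518. -88.  86.]
[514. -44.  90.]
[514. -53.  88.]
[514. -62.  90.]
[514. -71.  89.]
[514. -79.  91.]
[514. -88.  89.]
[511. -53.  90.]
[511. -62.  88.]
[512. -71.  87.]
[511. -79.  89.]
```

The first bar stands on the pot floor: its top is at z≈106, at (566,-105). Next is the second bar.

Emit:
servo_tool(
  motion=[
    [-0.01,0.02,0.1,0,0,0,-0.15],
    [-0.01,0.02,0.25,0,0,0,-0.15],
    [-0.01,0.02,0.38,0,0,0,-0.15],
    [-0.01,0.02,0.38,0,0,0,-0.15],
    [-0.01,0.02,0.38,0,0,0,1],
    [-0.01,0.02,0.38,0,0,0,1],
    [-0.01,0.02,0.38,0,0,0,1],
    [-0.01,0.02,0.38,0,0,0,1],
  ],
)

```text
clock: 7.98
position: [514.8, 232.9, 82.5]
orientation: [-0.0, 0.709, 0.705, 0.0]
wrist_force: [-0.8, -0.8, 0.7]
finger_gap: 30.8
grasp_force: 0.0
```

Emit:
servo_tool(
  motion=[
    [0,0,0,0,0,0,1],
    [0,0,-0.2,0,0,0,1],
    [0,0,-0.4,0,0,0,1],
    [0,0,-0.6,0,0,0,1],
    [0,0,-0.8,0,0,0,1],
    [-0.2,0.04,-0.8,0,0,0,1],
    [-0.4,0.08,-0.8,0,0,0,1],
    [-0.6,0.12,-0.8,0,0,0,1],
  ],
)

```text
clock: 8.65
position: [538.1, 111.9, 242.2]
orientation: [-0.0, 0.708, 0.706, -0.0]
wrist_force: [1.9, 0.4, -1.0]
finger_gap: 0.6
grasp_force: 0.0
```

```bash
python3 -c "
from h import *
plan(563.8,-80,94,0)"
```

```text
at [538.1 111.9 242.2] gap 0.6 -> shift [-0.959  0.13   0.741] turn [-0.    -0.    -0.001] t 8.7
```

The fingers had not finished closing before the lift, so I missed the bar. I'll go back and check it.

Emit:
servo_tool(
  motion=[
    [0.2,-0.04,0,0,0,0,-0.15],
    [0.4,-0.08,0,0,0,0,-0.15],
    [0.44,-0.13,0,0,0,0,-0.15],
    [0.44,-0.13,0,0,0,0,-0.15],
    [0.44,-0.13,0,0,0,0,-0.15],
    [0.44,-0.13,0,0,0,0,-0.15],
    [0.44,-0.13,0,0,0,0,-0.15],
  ],
)

```text
clock: 9.23
position: [512.6, 199.7, 240.8]
orientation: [-0.001, 0.709, 0.705, -0.001]
wrist_force: [-0.4, -0.1, -0.4]
finger_gap: 39.1
grasp_force: 0.0
```

```bash
python3 -c "
from h import *
c=cap('wrist'); tops(c)
plan(512,234.7,79,0)"
```

```text
[154   3  33  36 910] [433.3 353.2 102.3] rect [432.5 353.7] [23.8 23.3] 72.1
[198   2  32  37 900] [472.9 353.4 102.2] rect [472.6 354. ] [24.4 23.1] 79.5
[247   6  22  28 592] [512.5 353.9  98.4] rect [512.4 354. ] [19.  20.1] 0.1
[163  96  30  31 702] [433.4 274.3 102.3] rect [433.  274.6] [23.8 23.1] 53.7
[248 100  21  22 454] [512.5 274.4  98.4] rect [512.5 274.3] [19.7 19.6] 89.8
[250 142  20  21 414] [513.8 233.6  98.4] rect [513.8 233.5] [19.4 19.4] 89.2
[170 176  28  27 579] [433.7 195.2 102.2] rect [433.2 194.3] [23.2 23.1] 50.9
[ 419  179   52   46 1820] [707.3 181.4 105.5] rect [707.8 180.9] [45.8 45.9] 66.6
[501 193  11  39 218] [785.3 158.6  93.4] rect [784.9 164.7] [ 3.1 43.1] 1.8
at [512.6 199.7 240.7] gap 43.3 -> shift [ 0.175 -0.002  0.809] turn [-0.001  0.    -0.002] t 9.3
```

Bar C still stands at (513.8,233.6). I'll descend and grip again, letting the fingers close fully this time.

Emit:
servo_tool(
  motion=[
    [0.17,0.003,0.15,0,0,0,-0.15],
    [0.17,0.003,0.3,0,0,0,-0.15],
    [0.17,0.003,0.45,0,0,0,-0.15],
    [0.17,0.003,0.6,0,0,0,-0.15],
    [0.17,0.003,0.75,0,0,0,-0.15],
    [0.17,0.003,0.809,0,0,0,-0.15],
    [0.17,0.003,0.809,0,0,0,-0.15],
    [0.17,0.003,0.809,0,0,0,1],
  ],
)

```text
clock: 9.95
position: [512.7, 234.6, 79.5]
orientation: [-0.001, 0.709, 0.705, -0.001]
wrist_force: [0.1, 0.7, 0.4]
finger_gap: 48.0
grasp_force: 0.0
```

Emit:
servo_tool(
  motion=[
    [0,0,0,0,0,0,1],
    [0,0,0,0,0,0,1],
    [0,0,0,0,0,0,1],
    [0,0,0,0,0,0,1],
    [0,0,0,0,0,0,1],
    [0,0,0,0,0,0,1],
  ],
)

```text
clock: 10.45
position: [512.9, 234.8, 79.6]
orientation: [-0.001, 0.709, 0.706, -0.0]
wrist_force: [0.4, -0.3, 4.8]
finger_gap: 19.5
grasp_force: 30.0
```

Emit:
servo_tool(
  motion=[
    [0,0,-0.2,0,0,0,1],
    [0,0,-0.4,0,0,0,1],
    [0,0,-0.6,0,0,0,1],
    [0,0,-0.8,0,0,0,1],
    [-0.18,0.04,-0.8,0,0,0,1],
    [-0.36,0.08,-0.8,0,0,0,1],
    [-0.54,0.12,-0.8,0,0,0,1],
    [-0.65,0.15,-0.8,0,0,0,1],
  ],
)

```text
clock: 11.12
position: [542.5, 99.8, 238.3]
orientation: [-0.001, 0.71, 0.704, -0.002]
wrist_force: [0.5, -0.1, -3.0]
finger_gap: 19.9
grasp_force: 30.0
```

Emit:
servo_tool(
  motion=[
    [-0.18,0.02,0,0,0,0,1],
    [-0.36,0.04,0,0,0,0,1],
    [-0.54,0.06,0,0,0,0,1],
    [-0.72,0.08,0,0,0,0,1],
    [-0.86,0.1,0,0,0,0,1],
    [-0.924,0.105,0,0,0,0,1],
    [-0.924,0.105,0,0,0,0,1],
    [-0.924,0.105,0,0,0,0,1],
  ],
)

```text
clock: 11.78
position: [562.1, -80.6, 238.0]
orientation: [-0.002, 0.709, 0.705, -0.001]
wrist_force: [0.2, 1.0, -2.8]
finger_gap: 19.7
grasp_force: 30.0
```

```bash
python3 -c "
from h import *
plan(564.5,-79,94,0)"
```

```text
at [562.1 -80.6 238. ] gap 19.7 -> shift [0.007 0.015 0.72 ] turn [-0.001 -0.    -0.002] t 11.8
```

Emit:
servo_tool(
  motion=[
    [0.012,0.01,0.18,0,0,0,1],
    [0.012,0.01,0.36,0,0,0,1],
    [0.012,0.01,0.52,0,0,0,1],
    [0.012,0.01,0.64,0,0,0,1],
    [0.012,0.01,0.72,0,0,0,1],
    [0.012,0.01,0.725,0,0,0,1],
    [0.012,0.01,0.725,0,0,0,1],
    [0.012,0.01,0.725,0,0,0,1],
  ],
)

```text
clock: 12.45
position: [564.8, -76.8, 94.9]
orientation: [-0.001, 0.708, 0.706, -0.0]
wrist_force: [0.3, -0.3, -3.5]
finger_gap: 19.7
grasp_force: 30.0
```

Emit:
servo_tool(
  motion=[
    [0,0,0,0,0,0,0.3],
    [0,0,0,0,0,0,0.3],
    [0,0,0,0,0,0,0.3],
    [0,0,-0.1,0,0,0,0.3],
    [0,0,-0.25,0,0,0,0.3],
    [0,0,-0.4,0,0,0,0.3],
    [0,0,-0.6,0,0,0,-0.15],
    [0,0,-0.72,0,0,0,-0.15],
  ],
)

```text
clock: 13.12
position: [565.6, -77.7, 242.3]
orientation: [0.001, 0.708, 0.706, 0.0]
wrist_force: [0.8, 0.2, -0.2]
finger_gap: 37.1
grasp_force: 0.0
```

```bash
python3 -c "
from h import *
plan(512.5,274.4,79,0)"
```

```text
at [565.6 -77.7 242.3] gap 37.1 -> shift [ 1.76  -0.273  0.815] turn [ 0.     0.    -0.001] t 13.1
```

Emit:
servo_tool(
  motion=[
    [0.19,-0.04,0,0,0,0,-0.15],
    [0.38,-0.08,0,0,0,0,-0.15],
    [0.57,-0.12,0,0,0,0,-0.15],
    [0.76,-0.16,0,0,0,0,-0.15],
    [0.95,-0.2,0,0,0,0,-0.15],
    [0.98,-0.2,0,0,0,0,-0.15],
  ],
)

```text
clock: 13.62
position: [523.2, 126.2, 239.4]
orientation: [-0.001, 0.705, 0.709, 0.001]
wrist_force: [-0.9, 1.3, 0.8]
finger_gap: 49.8
grasp_force: 0.0
```

Emit:
servo_tool(
  motion=[
    [0.19,-0.02,0.1,0,0,0,-0.15],
    [0.38,-0.04,0.2,0,0,0,-0.15],
    [0.57,-0.06,0.3,0,0,0,-0.15],
    [0.7,-0.065,0.4,0,0,0,-0.15],
    [0.775,-0.065,0.4,0,0,0,-0.15],
    [0.78,-0.065,0.4,0,0,0,-0.15],
    [0.78,-0.065,0.4,0,0,0,-0.15],
    [0.78,-0.065,0.4,0,0,0,-0.15],
  ],
)

```text
clock: 14.28
position: [513.6, 273.3, 158.6]
orientation: [-0.001, 0.709, 0.705, -0.001]
wrist_force: [0.2, -0.3, 0.1]
finger_gap: 50.0
grasp_force: 0.0
```

```bash
cat >> h.py <<'E'
def pot(c):
    W=cloud(c); d=np.hypot(W[...,0]-563.8,W[...,1]+67); m=(d<60)&(W[...,2]>97)&(W[...,2]<125)
    k,l,st,ce=cv2.connectedComponentsWithStats(m.astype(np.uint8))
    for i in range(1,k):
        if st[i,4]>5: P=W[l==i]; print('pot',st[i,4],np.round(np.mean(P,0)),np.round(P.min(0)),np.round(P.max(0)))
E
python3 -c "
from h import *
plan(512.5,274.4,79,0)
pot(cap('top'))
"
```

```text
at [513.6 273.3 158.6] gap 50.0 -> shift [ 0.005 -0.005  0.398] turn [-0.001 -0.    -0.002] t 14.3
pot 49 [564. -76. 105.] [555. -85. 103.] [573. -67. 110.]
pot 48 [ 564. -105.  105.] [ 555. -113.  101.] [572. -96. 108.]
```

Two bars stand upright in the pot. Next is the third.

Emit:
servo_tool(
  motion=[
    [0.003,-0.005,0.15,0,0,0,-0.15],
    [0.003,-0.005,0.3,0,0,0,-0.15],
    [0.003,-0.005,0.398,0,0,0,-0.15],
    [0.003,-0.005,0.398,0,0,0,-0.15],
    [0.003,-0.005,0.398,0,0,0,-0.15],
    [0.003,-0.005,0.398,0,0,0,1],
  ],
)

```text
clock: 14.83
position: [512.7, 274.7, 80.1]
orientation: [-0.001, 0.709, 0.705, -0.0]
wrist_force: [-0.3, -0.8, -0.2]
finger_gap: 47.9
grasp_force: 0.0
```

Emit:
servo_tool(
  motion=[
    [0,0,0,0,0,0,1],
    [0,0,0,0,0,0,1],
    [0,0,0,0,0,0,1],
    [0,0,0,0,0,0,1],
    [0,0,0,0,0,0,1],
    [0,0,0,0,0,0,1],
    [0,0,0,0,0,0,1],
  ],
)

```text
clock: 15.42
position: [511.9, 275.0, 78.7]
orientation: [-0.001, 0.709, 0.706, -0.001]
wrist_force: [0.4, -0.5, 4.0]
finger_gap: 19.8
grasp_force: 29.9
```

Emit:
servo_tool(
  motion=[
    [0,0,-0.2,0,0,0,1],
    [0,0,-0.4,0,0,0,1],
    [0,0,-0.6,0,0,0,1],
    [0,0,-0.8,0,0,0,1],
    [-0.18,0.04,-0.8,0,0,0,1],
    [-0.36,0.08,-0.8,0,0,0,1],
    [-0.54,0.12,-0.8,0,0,0,1],
    [-0.7,0.15,-0.8,0,0,0,1],
  ],
)

```text
clock: 16.08
position: [541.2, 132.1, 237.4]
orientation: [-0.001, 0.709, 0.705, -0.002]
wrist_force: [-0.0, 0.3, -4.2]
finger_gap: 19.8
grasp_force: 30.0
```

Emit:
servo_tool(
  motion=[
    [-0.18,0.02,0,0,0,0,1],
    [-0.36,0.04,0,0,0,0,1],
    [-0.54,0.06,0,0,0,0,1],
    [-0.72,0.08,0,0,0,0,1],
    [-0.86,0.1,0,0,0,0,1],
    [-0.925,0.11,0,0,0,0,1],
    [-0.925,0.11,0,0,0,0,1],
    [-0.925,0.11,0,0,0,0,1],
  ],
)

```text
clock: 16.75
position: [562.1, -50.6, 237.2]
orientation: [-0.002, 0.709, 0.705, -0.001]
wrist_force: [0.5, 1.6, -4.1]
finger_gap: 19.6
grasp_force: 30.0
```

```bash
python3 -c "
from h import *
plan(564.5,-50,94,0)"
```

```text
at [562.1 -50.6 237.2] gap 19.6 -> shift [0.002 0.015 0.716] turn [-0.002 -0.    -0.002] t 16.8
```

Emit:
servo_tool(
  motion=[
    [0.005,0.01,0.18,0,0,0,1],
    [0.005,0.01,0.36,0,0,0,1],
    [0.005,0.01,0.52,0,0,0,1],
    [0.005,0.01,0.64,0,0,0,1],
    [0.005,0.01,0.72,0,0,0,1],
    [0.005,0.01,0.72,0,0,0,1],
    [0.005,0.01,0.72,0,0,0,1],
    [0.005,0.01,0.72,0,0,0,1],
  ],
)

```text
clock: 17.42
position: [564.6, -48.2, 95.1]
orientation: [-0.001, 0.708, 0.706, -0.001]
wrist_force: [0.4, -0.5, -3.5]
finger_gap: 19.8
grasp_force: 30.0
```

Emit:
servo_tool(
  motion=[
    [0,0,0,0,0,0,0.3],
    [0,0,0,0,0,0,0.3],
    [0,0,0,0,0,0,0.3],
    [0,0,-0.1,0,0,0,0.3],
    [0,0,-0.25,0,0,0,0.3],
    [0,0,-0.4,0,0,0,0.3],
    [0,0,-0.6,0,0,0,-0.15],
    [0,0,-0.72,0,0,0,-0.15],
  ],
)

```text
clock: 18.08
position: [565.6, -49.1, 242.6]
orientation: [0.001, 0.708, 0.706, 0.0]
wrist_force: [1.4, 0.9, 0.6]
finger_gap: 37.8
grasp_force: 0.0
```

```bash
python3 -c "
from h import *
plan(512.5,354,200,90)"
```

```text
at [565.6 -49.1 242.6] gap 37.8 -> shift [ 2.015 -0.274  0.212] turn [ 0.     0.    -0.501] t 18.1
```

Emit:
servo_tool(
  motion=[
    [0.19,-0.03,0,0,0,0,-0.15],
    [0.38,-0.06,0,0,0,-0.04,-0.15],
    [0.57,-0.09,0,0,0,-0.08,-0.15],
    [0.76,-0.12,0,0,0,-0.12,-0.15],
    [0.95,-0.15,0,0,0,-0.16,-0.15],
    [1,-0.16,0,0,0,-0.2,-0.15],
    [1,-0.16,0,0,0,-0.24,-0.15],
    [1,-0.16,0,0,0,-0.28,-0.15],
  ],
)

```text
clock: 18.75
position: [533.2, 152.4, 239.1]
orientation: [-0.001, 0.339, 0.941, -0.0]
wrist_force: [-0.1, -0.5, 0.5]
finger_gap: 49.8
grasp_force: 0.0
```

```bash
python3 -c "
from h import *
plan(512.5,354,200,90)
pot(cap('top'))"
```

```text
at [533.2 152.4 239.1] gap 49.8 -> shift [0.722 0.711 0.196] turn [-0.    -0.001 -0.22 ] t 18.8
pot 49 [564. -47. 106.] [554. -56. 101.] [574. -39. 110.]
pot 49 [564. -76. 106.] [554. -85. 100.] [573. -67. 109.]
pot 48 [ 564. -105.  105.] [ 555. -113.  101.] [573. -96. 109.]
```

Emit:
servo_tool(
  motion=[
    [0.13,0.13,0.03,0,0,-0.04,-0.15],
    [0.26,0.26,0.06,0,0,-0.08,-0.15],
    [0.4,0.4,0.1,0,0,-0.12,-0.15],
    [0.53,0.53,0.13,0,0,-0.16,-0.15],
    [0.66,0.66,0.16,0,0,-0.2,-0.15],
    [0.722,0.711,0.196,0,0,-0.22,-0.15],
    [0.722,0.711,0.196,0,0,-0.22,-0.15],
    [0.722,0.711,0.196,0,0,-0.22,-0.15],
  ],
)

```text
clock: 19.47
position: [514.0, 353.3, 199.0]
orientation: [-0.002, 0.005, 1.0, 0.0]
wrist_force: [1.1, -1.3, 0.6]
finger_gap: 50.2
grasp_force: 0.0
```

```bash
python3 -c "
from h import *
plan(512.5,354,79,90); print(ctrl.read_state()['joint_positions'])"
```

```text
at [514.  353.3 199. ] gap 50.2 -> shift [0.005 0.003 0.6  ] turn [ 0.    -0.001 -0.003] t 19.5
[ 0.09713244  0.49791399 -1.04481746  1.53239211  0.43211844  1.36522224
  0.57607489]
```

Emit:
servo_tool(
  motion=[
    [0.005,0.003,0.15,0,0,0,-0.15],
    [0.005,0.003,0.3,0,0,0,-0.15],
    [0.005,0.003,0.45,0,0,0,-0.15],
    [0.005,0.003,0.6,0,0,0,-0.15],
    [0.005,0.003,0.6,0,0,0,-0.15],
    [0.005,0.003,0.6,0,0,0,-0.15],
    [0.005,0.003,0.6,0,0,0,1],
    [0.005,0.003,0.6,0,0,0,1],
  ],
)

```text
clock: 20.13
position: [514.5, 353.6, 81.7]
orientation: [-0.0, 0.005, 1.0, 0.001]
wrist_force: [0.3, -0.2, 0.7]
finger_gap: 42.9
grasp_force: 0.0
```

Emit:
servo_tool(
  motion=[
    [0,0,0,0,0,0,1],
    [0,0,0,0,0,0,1],
    [0,0,0,0,0,0,1],
    [0,0,0,0,0,0,1],
    [0,0,0,0,0,0,1],
    [0,0,0,0,0,0,1],
  ],
)

```text
clock: 20.63
position: [513.4, 353.5, 79.7]
orientation: [-0.001, 0.004, 1.0, 0.0]
wrist_force: [-0.6, 0.1, 5.6]
finger_gap: 19.7
grasp_force: 30.0
```

Emit:
servo_tool(
  motion=[
    [0,0,-0.2,0,0,0,1],
    [0,0,-0.4,0,0,0,1],
    [0,0,-0.6,0,0,0,1],
    [0,0,-0.8,0,0,0,1],
    [-0.02,-0.18,-0.8,0,0,0.04,1],
    [-0.04,-0.36,-0.8,0,0,0.08,1],
    [-0.06,-0.54,-0.8,0,0,0.12,1],
    [-0.08,-0.72,-0.8,0,0,0.16,1],
  ],
)

```text
clock: 21.3
position: [527.8, 207.2, 238.3]
orientation: [-0.002, 0.254, 0.967, -0.001]
wrist_force: [1.5, -0.4, -2.9]
finger_gap: 19.7
grasp_force: 29.9
```

```bash
python3 -c "
from h import *
plan(550,50,239,0)"
```

```text
at [527.8 207.2 238.3] gap 19.7 -> shift [-0.483 -0.63  -0.004] turn [-0.001 -0.001  0.336] t 21.3
```

Emit:
servo_tool(
  motion=[
    [-0.08,-0.1,0,0,0,0.04,1],
    [-0.16,-0.2,0,0,0,0.08,1],
    [-0.24,-0.3,0,0,0,0.12,1],
    [-0.3,-0.4,0,0,0,0.16,1],
    [-0.38,-0.5,0,0,0,0.2,1],
    [-0.43,-0.57,0,0,0,0.24,1],
    [-0.483,-0.63,0,0,0,0.28,1],
    [-0.483,-0.63,0,0,0,0.32,1],
  ],
)

```text
clock: 21.97
position: [551.4, 47.2, 237.8]
orientation: [-0.001, 0.689, 0.725, -0.002]
wrist_force: [1.0, -0.9, -3.9]
finger_gap: 19.8
grasp_force: 29.9
```

```bash
python3 -c "
from h import *
plan(564.5,-23,239,0)"
```

```text
at [551.4  47.2 237.8] gap 19.8 -> shift [-0.354  0.047 -0.006] turn [-0.002  0.     0.016] t 22.0
```

Emit:
servo_tool(
  motion=[
    [-0.15,0.02,0,0,0,0.016,1],
    [-0.27,0.035,0,0,0,0.016,1],
    [-0.35,0.05,0,0,0,0.016,1],
    [-0.35,0.05,0,0,0,0.016,1],
    [-0.35,0.05,0,0,0,0.016,1],
    [-0.35,0.05,0,0,0,0.016,1],
  ],
)

```text
clock: 22.47
position: [565.2, -16.5, 238.3]
orientation: [-0.002, 0.703, 0.712, -0.001]
wrist_force: [0.9, 0.2, -3.8]
finger_gap: 20.0
grasp_force: 29.9
```

```bash
python3 -c "
from h import *
plan(564.5,-23,94,0)"
```

```text
at [565.2 -16.5 238.3] gap 20.0 -> shift [-0.033 -0.001  0.721] turn [-0.001 -0.     0.004] t 22.5
```

Emit:
servo_tool(
  motion=[
    [-0.015,0,0,0,0,0.004,1],
    [-0.015,0,0,0,0,0.004,1],
    [-0.015,0,0,0,0,0.004,1],
    [-0.015,0,0,0,0,0.004,1],
    [-0.015,0,0,0,0,0.004,1],
  ],
)

```text
clock: 22.88
position: [565.7, -20.0, 238.9]
orientation: [-0.001, 0.707, 0.707, -0.001]
wrist_force: [0.2, 0.6, -3.9]
finger_gap: 19.8
grasp_force: 29.9
```

```bash
python3 -c "
from h import *
plan(564.5,-23,94,0)"
```

```text
at [565.7 -20.  238.9] gap 19.8 -> shift [-0.015 -0.004  0.724] turn [-0.001 -0.    -0.   ] t 22.9
```

Emit:
servo_tool(
  motion=[
    [-0.015,-0.005,0.1,0,0,0,1],
    [-0.015,-0.005,0.3,0,0,0,1],
    [-0.015,-0.005,0.48,0,0,0,1],
    [-0.015,-0.005,0.62,0,0,0,1],
    [-0.015,-0.005,0.72,0,0,0,1],
    [-0.015,-0.005,0.725,0,0,0,1],
    [-0.015,-0.005,0.725,0,0,0,1],
    [-0.015,-0.005,0.725,0,0,0,1],
  ],
)

```text
clock: 23.55
position: [564.8, -23.1, 95.1]
orientation: [-0.001, 0.707, 0.707, -0.001]
wrist_force: [0.1, 1.4, -2.8]
finger_gap: 19.8
grasp_force: 29.9
```

Emit:
servo_tool(
  motion=[
    [0,0,0,0,0,0,0.36],
    [0,0,0,0,0,0,0.36],
    [0,0,0,0,0,0,0.36],
    [0,0,-0.1,0,0,0,0.36],
    [0,0,-0.25,0,0,0,0.36],
    [0,0,-0.4,0,0,0,0.36],
    [0,0,-0.6,0,0,0,-0.15],
    [0,0,-0.72,0,0,0,-0.15],
  ],
)

```text
clock: 24.22
position: [565.7, -23.0, 242.4]
orientation: [0.0, 0.707, 0.707, 0.0]
wrist_force: [1.9, 0.2, -0.7]
finger_gap: 35.0
grasp_force: 0.0
```

```bash
python3 -c "
from h import *
plan(430,-260,350,0)
c=cap('top'); save(c,'t3'); W=cloud(c); Z=W[...,2]; np.savez('t3.npz',**c)
m=(Z>40)&(Z<80); m[:,:340]=0; m[:180]=0; m[290:]=0; m[:,436:]=0
P=W[m][:,:2].astype(np.float32); print(len(P),cv2.minAreaRect(P))"
```

```text
at [565.7 -23.  242.4] gap 35.0 -> shift [-1.186 -0.677 -0.538] turn [ 0.  0. -0.] t 24.2
200 ((425.76318359375, -386.99298095703125), (99.92153930664062, 15.96934986114502), 5.135611534118652)
```

All four bars are placed. The cover handle is at about (426,-387), with its axis at about 5 degrees. I'll look at the studs with the tool at the yaw it will have for fitting, about -55 degrees.

```bash
python3 -c "
from h import *
plan(495,-115,300,-55)"
```

```text
at [567.5 -22.8 246.4] gap 38.6 -> shift [-0.461 -0.36  -0.27 ] turn [ 0.002 -0.001  0.305] t 24.3
```

Emit:
servo_tool(
  motion=[
    [-0.09,-0.07,-0.06,0,0,0.04,-0.15],
    [-0.18,-0.14,-0.12,0,0,0.08,-0.15],
    [-0.27,-0.21,-0.18,0,0,0.12,-0.15],
    [-0.36,-0.28,-0.24,0,0,0.16,-0.15],
    [-0.46,-0.355,-0.29,0,0,0.2,-0.15],
    [-0.46,-0.355,-0.29,0,0,0.24,-0.15],
    [-0.46,-0.355,-0.29,0,0,0.28,-0.15],
    [-0.46,-0.355,-0.29,0,0,0.306,-0.15],
  ],
)

```text
clock: 24.93
position: [493.8, -115.7, 297.1]
orientation: [0.0, 0.955, 0.296, -0.001]
wrist_force: [0.2, -0.4, -0.4]
finger_gap: 50.2
grasp_force: 0.0
```

Emit:
servo_tool(
  motion=[
    [0,0,0,0,0,0,-0.15],
    [0,0,0,0,0,0,-0.15],
    [0,0,0,0,0,0,-0.15],
    [0,0,0,0,0,0,-0.15],
    [0,0,0,0,0,0,-0.15],
    [0,0,0,0,0,0,-0.15],
  ],
)

```text
clock: 25.43
position: [493.8, -115.3, 296.0]
orientation: [-0.001, 0.954, 0.3, -0.001]
wrist_force: [0.1, 0.1, -0.2]
finger_gap: 50.0
grasp_force: 0.0
```

```bash
cat >> h.py <<'E'
def studs(c,h=151):
    W=cloud(c); Z=W[...,2]; d=np.hypot(W[...,0]-563.8,W[...,1]+67); m=(Z>143)&(Z<162)&(d>75)&(d<112)
    k,l,st,ce=cv2.connectedComponentsWithStats(m.astype(np.uint8)); S=[]
    for i in range(1,k):
        if st[i,4]>15: p=ray(c,*ce[i],h); S.append(p[:2]); print('stud',st[i],np.round(p,1),np.round(W[l==i].mean(0),1))
    S=np.array(S)
    if len(S)==3:
        o=S.mean(0); a=np.degrees(np.arctan2(*(S-o).T[::-1])); print('ctr',o,'r',np.hypot(*(S-o).T),'ang',a,'yaw',np.degrees(np.angle(np.exp(3j*np.radians(a)).mean()))/3)
E
python3 -c "
from h import *
plan(495,-115,300,-55)
c=cap('wrist'); save(c,'w_st'); np.savez('w_st.npz',**c)
studs(c); pot(c)"
```

```text
at [ 493.8 -115.3  296. ] gap 50.0 -> shift [ 0.005  0.002 -0.02 ] turn [-0.001  0.001 -0.   ] t 25.4
stud [335 141  12  11  94] [ 573.7 -159.7  151. ] [ 573.7 -160.   150.1]
stud [177 142  11  11  93] [480.7 -29.  151. ] [480.5 -28.9 150.1]
pot 363 [565. -22. 105.] [555. -32.  98.] [575. -11. 107.]
pot 345 [565. -48. 105.] [555. -58.  99.] [575. -38. 107.]
pot 326 [565. -77. 105.] [555. -87. 103.] [575. -67. 108.]
pot 320 [ 566. -104.  105.] [ 556. -115.   99.] [576. -95. 108.]
```

View pics/w_st.png

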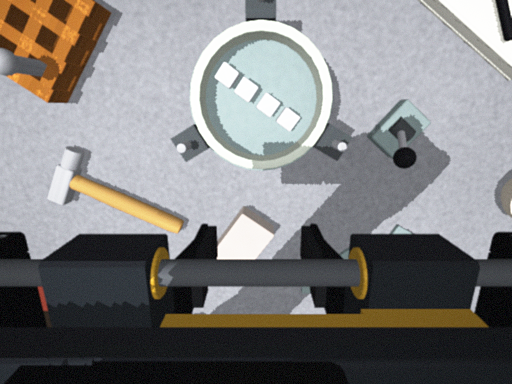

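The view shows the four bars upright in the pot at (227,75) to (289,119), and two studs at (181,147) and (342,146). From these the furnace centre is (565.3,-67.1) and its yaw 35.4 degrees. Next I'll look at the cover.

```bash
python3 -c "
from h import *
plan(336,-395,180,-85)"
```

```text
at [ 493.9 -115.3  296. ] gap 49.9 -> shift [-1.446  0.696  0.582] turn [-0.     0.001  0.166] t 25.5
```

Emit:
servo_tool(
  motion=[
    [-0.16,0.08,0.05,0,0,0.04,-0.15],
    [-0.32,0.16,0.1,0,0,0.08,-0.15],
    [-0.48,0.24,0.15,0,0,0.12,-0.15],
    [-0.64,0.32,0.2,0,0,0.166,-0.15],
    [-0.8,0.4,0.25,0,0,0.166,-0.15],
    [-0.95,0.48,0.3,0,0,0.166,-0.15],
  ],
)

```text
clock: 25.98
position: [391.4, -304.3, 236.0]
orientation: [0.0, 0.999, 0.043, -0.002]
wrist_force: [0.5, -0.6, 0.3]
finger_gap: 50.1
grasp_force: 0.0
```

```bash
python3 -c "
from h import *
plan(336,-395,180,-85)"
```

```text
at [ 391.4 -304.3  236. ] gap 50.1 -> shift [-0.314  0.428  0.281] turn [ 0.     0.001 -0.001] t 26.0
```

Emit:
servo_tool(
  motion=[
    [-0.11,0.14,0.09,0,0,0,-0.15],
    [-0.21,0.28,0.18,0,0,0,-0.15],
    [-0.29,0.39,0.26,0,0,0,-0.15],
    [-0.305,0.42,0.281,0,0,0,-0.15],
    [-0.305,0.42,0.281,0,0,0,-0.15],
    [-0.305,0.42,0.281,0,0,0,-0.15],
    [-0.305,0.42,0.281,0,0,0,-0.15],
    [-0.305,0.42,0.281,0,0,0,-0.15],
  ],
)

```text
clock: 26.65
position: [340.6, -390.7, 181.2]
orientation: [0.0, 0.999, 0.045, -0.001]
wrist_force: [-0.0, -0.3, 1.7]
finger_gap: 49.9
grasp_force: 0.0
```

```bash
python3 -c "
from h import *
plan(426,-387,39,-85)
c=cap('wrist'); save(c,'w_cov'); np.savez('w_cov.npz',**c)
W=cloud(c); Z=W[...,2]; m=(Z>50)&(Z<66)&(np.hypot(W[...,0]-426,W[...,1]+387)<80)
P=W[m][:,:2].astype(np.float32); print(len(P),cv2.minAreaRect(P),P.mean(0))"
```

```text
at [ 340.6 -390.7  181.2] gap 49.9 -> shift [0.428 0.02  0.71 ] turn [0.    0.001 0.001] t 26.6
1751 ((426.6904602050781, -387.9764404296875), (99.0362319946289, 13.350162506103516), 5.914205074310303) [ 428.82297 -387.88574]
```

View pics/w_cov.png

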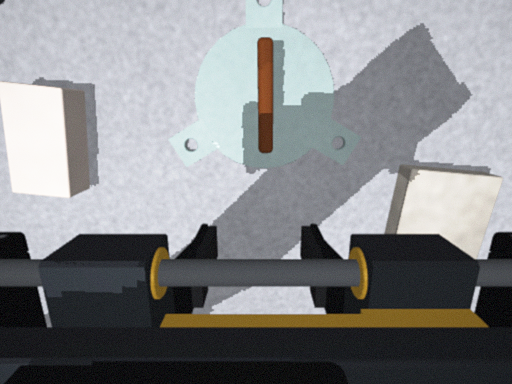

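The cover shows ears up at (263,0), lower left at (190,145) and lower right at (339,142), with the handle centred near (265,95). Next I'll locate the holes.

```bash
python3 -c "
from h import *
c=dict(np.load('w_cov.npz')); px=c['pixels'].astype(int)
for (u0,v0) in ((191,145),(338,142),(263,4)):
    a=px[max(v0-12,0):v0+13,u0-12:u0+13]; d=(a[...,1]-a[...,0])/a.sum(-1)*1000
    m=(d<np.percentile(d,90)*0.45).astype(np.uint8)
    k,l,st,ce=cv2.connectedComponentsWithStats(m)
    print((u0,v0),[ (st[i].tolist(),np.round(ce[i]+[u0-12,max(v0-12,0)],1).tolist(),np.round(ray(c,*(ce[i]+[u0-12,max(v0-12,0)]),8),1).tolist()) for i in range(1,k) if 8<st[i,4]<250])
"
```

```text
(191, 145) [([7, 6, 11, 11, 94], [191.4, 144.2], [371.9, -313.0, 8.0])]
(338, 142) [([6, 7, 12, 12, 107], [337.2, 142.6], [388.2, -473.0, 8.0])]
(263, 4) [([6, 0, 14, 6, 62], [263.5, 2.1], [515.9, -379.2, 8.0])]
```

```bash
python3 -c "
from h import *
plan(426.7,-388.1,39,-84.15)"
```

```text
at [ 340.4 -390.8  181.2] gap 49.9 -> shift [0.433 0.025 0.71 ] turn [ 0.     0.001 -0.004] t 26.7
```

Emit:
servo_tool(
  motion=[
    [0.15,0,0.15,0,0,-0.005,-0.15],
    [0.3,0,0.28,0,0,-0.005,-0.15],
    [0.42,0.02,0.35,0,0,-0.005,-0.15],
    [0.43,0.022,0.4,0,0,-0.005,-0.15],
    [0.43,0.022,0.4,0,0,-0.005,-0.15],
    [0.43,0.022,0.4,0,0,-0.005,-0.15],
  ],
)

```text
clock: 27.2
position: [424.6, -388.1, 100.0]
orientation: [-0.001, 0.999, 0.052, -0.002]
wrist_force: [0.4, 0.0, 0.3]
finger_gap: 50.0
grasp_force: 0.0
```

```bash
python3 -c "
from h import *
plan(426.7,-388.1,39,-84.15)"
```

```text
at [ 424.6 -388.1  100. ] gap 50.0 -> shift [0.012 0.001 0.305] turn [-0.     0.001  0.001] t 27.2
```

Emit:
servo_tool(
  motion=[
    [0.006,0,0.1,0,0.001,0,-0.15],
    [0.006,0,0.2,0,0.001,0,-0.15],
    [0.006,0,0.3,0,0.001,0,-0.15],
    [0.006,0,0.305,0,0.001,0,-0.15],
    [0.006,0,0.305,0,0.001,0,-0.15],
    [0.006,0,0.305,0,0.001,0,-0.15],
  ],
)

```text
clock: 27.7
position: [426.0, -389.3, 40.9]
orientation: [0.001, 0.999, 0.051, 0.001]
wrist_force: [0.5, 0.5, -0.1]
finger_gap: 50.3
grasp_force: 0.0
```

Emit:
servo_tool(
  motion=[
    [0,0,0,0,0,0,1],
    [0,0,0,0,0,0,1],
    [0,0,0,0,0,0,1],
    [0,0,0,0,0,0,1],
    [0,0,0,0,0,0,1],
    [0,0,0,0,0,0,1],
    [0,0,0,0,0,0,1],
    [0,0,0,0,0,0,1],
  ],
  force=45,
)

```text
clock: 28.37
position: [425.9, -388.5, 39.0]
orientation: [-0.0, 0.999, 0.051, 0.0]
wrist_force: [0.5, -1.7, 0.6]
finger_gap: 13.5
grasp_force: 45.0
```

```bash
python3 -c "
from h import *
plan(426.7,-388.1,39,-84.15)
s=ctrl.read_state(); R=Rq(s['orientation']); print(np.degrees(np.arctan2(R[1,1],R[0,1])),'cover ctr in tool',R.T@(np.array([426.7,-388.1,s['position'][2]])-s['position']))
plan(565.3,-67.1,250,-54.6)"
```

```text
at [ 425.9 -388.5   39. ] gap 13.5 -> shift [ 0.004 -0.002  0.   ] turn [-0. -0.  0.] t 28.4
-84.11065113396491 cover ctr in tool [ 8.64509657e-01 -3.41995364e-01  2.63119854e-04]
at [ 425.9 -388.5   39. ] gap 13.5 -> shift [ 0.858 -1.528 -1.054] turn [-0.    -0.    -0.164] t 28.4
```

Emit:
servo_tool(
  motion=[
    [0,0,-0.12,0,0,0,1],
    [0,0,-0.26,0,0,0,1],
    [0,0,-0.42,0,0,0,1],
    [0,0,-0.58,0,0,0,1],
    [0,0,-0.75,0,0,0,1],
    [0.04,-0.1,-0.9,0,0,-0.02,1],
    [0.1,-0.24,-0.98,0,0,-0.04,1],
    [0.18,-0.38,-0.98,0,0,-0.06,1],
  ],
)

```text
clock: 29.03
position: [454.5, -309.9, 238.7]
orientation: [0.002, 0.989, 0.145, 0.002]
wrist_force: [1.6, -1.0, -4.9]
finger_gap: 13.3
grasp_force: 45.0
```

```bash
python3 -c "
from h import *
plan(564.6,-67.6,240,-54.6)"
```

```text
at [ 454.5 -309.9  238.7] gap 13.3 -> shift [ 0.876 -1.002 -0.008] turn [ 0.001 -0.001 -0.104] t 29.0
```

Emit:
servo_tool(
  motion=[
    [0.11,-0.13,0,0,0,-0.02,1],
    [0.23,-0.26,0,0,0,-0.04,1],
    [0.35,-0.4,0,0,0,-0.06,1],
    [0.47,-0.54,0,0,0,-0.08,1],
    [0.59,-0.68,0,0,0,-0.1,1],
    [0.71,-0.82,0,0,0,-0.104,1],
    [0.81,-0.93,0,0,0,-0.104,1],
    [0.865,-0.985,0,0,0,-0.104,1],
  ],
)

```text
clock: 29.7
position: [563.4, -65.7, 234.5]
orientation: [-0.001, 0.952, 0.307, 0.0]
wrist_force: [0.5, 0.5, -5.5]
finger_gap: 13.3
grasp_force: 45.0
```

Emit:
servo_tool(
  motion=[
    [0,0,0,0,0,0,1],
    [0,0,0,0,0,0,1],
    [0,0,0,0,0,0,1],
    [0,0,0,0,0,0,1],
    [0,0,0,0,0,0,1],
    [0,0,0,0,0,0,1],
  ],
)

```text
clock: 30.2
position: [562.7, -71.8, 235.1]
orientation: [-0.0, 0.953, 0.303, -0.0]
wrist_force: [-0.9, -0.3, -5.2]
finger_gap: 13.7
grasp_force: 45.0
```

```bash
python3 -c "
from h import *
plan(564.6,-67.6,200,-54.6)
c=cap('scene'); a=c['pixels'][120:260,150:320]; cv2.imwrite('pics/s_fit.png',cv2.resize(a,None,fx=4.5,fy=4,interpolation=cv2.INTER_CUBIC)[...,::-1])"
```

```text
at [562.7 -71.8 235.1] gap 13.7 -> shift [ 0.02  -0.011  0.176] turn [-0. -0. -0.] t 30.2
```

View pics/s_fit.png

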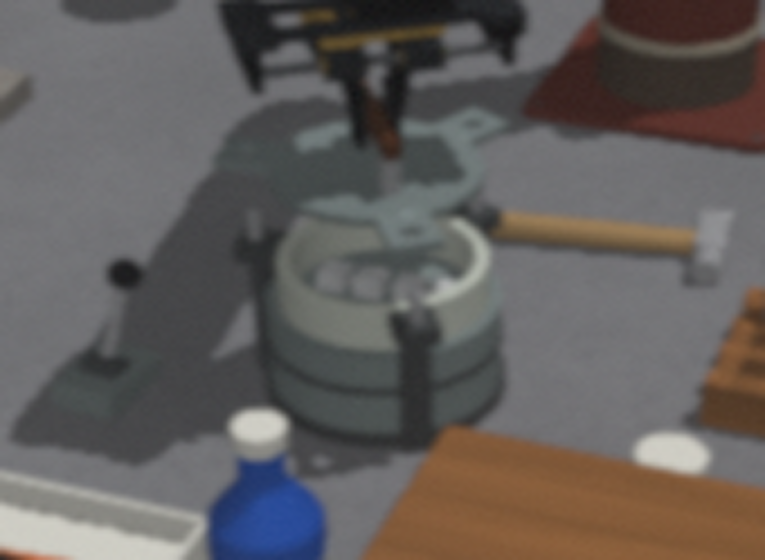

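The scene view shows the cover held level over the pot with its ears lined up with the studs. I'll correct the xy and go to just above the studs.

Emit:
servo_tool(
  motion=[
    [0.02,-0.011,0.05,0,0,0,1],
    [0.02,-0.011,0.1,0,0,0,1],
    [0.02,-0.011,0.13,0,0,0,1],
    [0.02,-0.011,0.165,0,0,0,1],
    [0.02,-0.011,0.165,0,0,0,1],
    [0.02,-0.011,0.165,0,0,0,1],
    [0.02,-0.011,0.165,0,0,0,1],
    [0.02,-0.011,0.165,0,0,0,1],
  ],
)

```text
clock: 30.92
position: [565.2, -66.7, 202.6]
orientation: [-0.0, 0.953, 0.304, 0.0]
wrist_force: [-0.2, -0.4, -5.1]
finger_gap: 13.8
grasp_force: 45.0
```

```bash
python3 -c "
from h import *
plan(564.6,-67.6,200,-54.6)
c=cap('wrist'); save(c,'w_fit')
"
```

```text
at [565.2 -66.7 202.6] gap 13.8 -> shift [-0.005  0.002  0.013] turn [ 0. -0.  0.] t 30.9
```

View pics/w_fit.png

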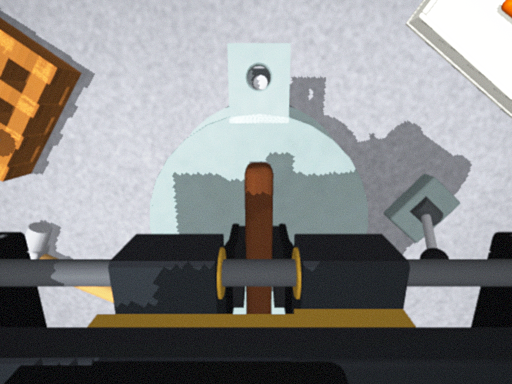

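The stud is visible through the front ear hole at about (260,80). I'll measure the offset between them.

```bash
python3 -c "
from h import *
c=cap('wrist'); s=ctrl.read_state(); zt=s['position'][2]-39+8
a=c['pixels'][60:95,240:280].astype(int); print(a[::2,8:32:2].sum(-1)//3)
g=a.sum(-1)/3; d=(a[...,1]-a[...,0])
lab=None
m=(d<9).astype(np.uint8)
k,l,st,ce=cv2.connectedComponentsWithStats(m); 
for i in range(1,k):
    if st[i,4]>10: print(st[i],ce[i]+[240,60],ray(c,*(ce[i]+[240,60]),zt))
R=Rq(s['orientation']); p=s['position']; print('pred hole',p+R@[94+.9,-.3,31],'tool x',R[:,0])
"
```

```text
[[225 225 223 222 223 224 225 223 227 228 226 226]
 [229 226 229 225 213 203 212 222 227 228 227 228]
 [227 228 207 162 127 130 144 162 190 221 229 228]
 [230 177 131 122 158 180 184 143 126 176 216 228]
 [192 118  86 126 149 144 144 145 113 114 186 223]
 [129 103  92  68  67  70  73  73  76  75 127 206]
 [104 124  98  72  70  74  73  73  74  78  78 187]
 [112 126  93  72  71  77 127  89  66  72  70 146]
 [118 121 113  75 130 217 254 247 199  67  67 129]
 [114 126  82 123 205 255 250 248 252 170  64 134]
 [124 116  83 165 183 216 247 248 248 238  69 155]
 [143 119 101 169 179 218 251 248 247 247  92 192]
 [169 135  99 161 171 202 248 248 246 235 143 217]
 [209 167 123 127 166 173 249 246 242 202 210 229]
 [226 213 178 125 136 173 240 241 226 216 226 229]
 [226 228 223 204 188 192 196 211 223 230 231 228]
 [228 229 226 229 228 228 226 231 230 230 227 227]
 [230 227 226 227 227 230 229 234 227 227 230 227]]
[  8   5  22  25 382] [258.85863874  77.26439791] [642.16980748 -11.90716628 171.59980904]
pred hole [642.38754759 -11.48336634 171.67929815] tool x [0.81501566 0.57943832 0.00083761]
```

```bash
python3 -c "
from h import *
c=cap('wrist'); s=ctrl.read_state(); R=Rq(s['orientation']); zt=s['position'][2]-31
h=ray(c,258.9,77.3,zt); t=ray(c,260.5,81,151); print(s['position'],h,t,'need tool shift',R.T@(t-h))
plan(564.6,-67.6,164,-54.6)"
```

```text
[565.14248968 -66.72336299 202.55994846] [642.13375728 -11.96716563 171.55994846] [642.50342319 -13.02157879 151.        ] need tool shift [-0.32578534  1.07358918 20.55969822]
at [565.1 -66.7 202.6] gap 13.2 -> shift [-0.005  0.002  0.193] turn [-0. -0.  0.] t 31.1
```

Emit:
servo_tool(
  motion=[
    [-0.003,0.004,0.02,0,0,0,1],
    [-0.003,0.004,0.04,0,0,0,1],
    [-0.003,0.004,0.06,0,0,0,1],
    [-0.003,0.004,0.08,0,0,0,1],
    [-0.003,0.004,0.1,0,0,0,1],
    [-0.003,0.004,0.12,0,0,0,1],
    [-0.003,0.004,0.13,0,0,0,1],
    [-0.003,0.004,0.13,0,0,0,1],
  ],
)

```text
clock: 31.73
position: [564.6, -67.6, 175.5]
orientation: [-0.001, 0.953, 0.304, -0.0]
wrist_force: [0.3, 0.7, -5.3]
finger_gap: 13.6
grasp_force: 45.0
```

The cover is past the stud tops with no contact force, so I'll lower it home.

Emit:
servo_tool(
  motion=[
    [0,0,0.015,0,0,0,1],
    [0,0,0.03,0,0,0,1],
    [0,0,0.045,0,0,0,1],
    [0,0,0.055,0,0,0,1],
    [0,0,0.06,0,0,0,1],
    [0,0,0.06,0,0,0,1],
    [0,0,0.06,0,0,0,1],
  ],
)

```text
clock: 32.32
position: [565.0, -67.6, 164.2]
orientation: [-0.0, 0.953, 0.304, 0.0]
wrist_force: [0.5, 0.1, -4.6]
finger_gap: 13.7
grasp_force: 45.0
```

Emit:
servo_tool(
  motion=[
    [0,0,0.003,0,0,0,1],
    [0,0,0.006,0,0,0,1],
    [0,0,0.008,0,0,0,1],
    [0,0,0.008,0,0,0,1],
    [0,0,0.008,0,0,0,1],
  ],
)

```text
clock: 32.73
position: [565.1, -67.7, 164.0]
orientation: [0.0, 0.953, 0.304, 0.0]
wrist_force: [-5.9, 0.5, 8.5]
finger_gap: 13.4
grasp_force: 45.0
```

Emit:
servo_tool(
  motion=[
    [0,0,0,0,0,0,0.1],
    [0,0,0,0,0,0,0.1],
    [0,0,0,0,0,0,0.1],
    [0,0,0,0,0,0,0.1],
    [0,0,-0.1,0,0,0,0.1],
    [0,0,-0.25,0,0,0,0.1],
    [0,0,-0.4,0,0,0,0.1],
    [0,0,-0.5,0,0,0,0.1],
  ],
)

```text
clock: 33.4
position: [565.6, -67.6, 265.3]
orientation: [0.0, 0.953, 0.304, 0.001]
wrist_force: [0.9, 0.2, 0.2]
finger_gap: 38.8
grasp_force: 0.0
```

```bash
python3 -c "
from h import *
plan(440,-155,300,-55)"
```

```text
at [565.6 -67.6 265.3] gap 38.8 -> shift [-0.765 -0.008 -0.175] turn [ 0.    -0.001  0.002] t 33.4
```

Emit:
servo_tool(
  motion=[
    [-0.18,0,-0.05,0,0,0,1],
    [-0.36,0,-0.1,0,0,0,1],
    [-0.53,0,-0.17,0,0,0,1],
    [-0.55,0,-0.17,0,0,0,1],
    [-0.55,0,-0.17,0,0,0,1],
    [-0.55,0,-0.17,0,0,0,1],
    [-0.55,0,-0.17,0,0,0,1],
  ],
)

```text
clock: 33.98
position: [475.9, -130.4, 296.0]
orientation: [-0.001, 0.952, 0.305, 0.0]
wrist_force: [-0.9, -0.4, -0.4]
finger_gap: 3.2
grasp_force: 0.0
```

```bash
python3 -c "
from h import *
c=cap('wrist'); save(c,'w_done'); W=cloud(c); Z=W[...,2]
d=np.hypot(W[...,0]-565,W[...,1]+67.4); m=(d<70)&(Z>120)&(Z<145)
P=W[m]; A=np.c_[P[:,:2]-[565,-67.4],np.ones(len(P))]; print('cover top plane',len(P),np.linalg.lstsq(A,P[:,2],rcond=None)[0])
studs(c)
q=(np.hypot(W[...,0]-620,W[...,1]+247)<70)&(Z>75)&(Z<115); T=W[q]; print('tip',len(T),T.mean(0),T.min(0),T.max(0))
q=(np.hypot(W[...,0]-635,W[...,1]+247)<80)&(Z>18)&(Z<60); T=W[q]; print('block',len(T),cv2.minAreaRect(T[:,:2].astype(np.float32)))
plan(590,-247,95,0)"
```

```text
cover top plane 14258 [4.50116994e-04 2.26781754e-05 1.33554955e+02]
stud [173 119  12  10  93] [480.5 -29.1 151. ] [480.4 -29.  150.6]
stud [335 119  12  11  98] [ 573.5 -160.1  151. ] [ 573.5 -160.2  150.4]
tip 416 [ 609.14553429 -245.17050394  101.11053855] [ 597.55961052 -259.4788581    75.0174184 ] [ 623.65652681 -235.44243344  107.51167032]
block 1732 ((646.896240234375, -251.14291381835938), (48.93208694458008, 69.90483093261719), 83.86256408691406)
at [ 475.9 -130.3  295.9] gap 1.8 -> shift [0.125 0.808 1.003] turn [-0.    -0.    -0.303] t 34.0
```

View pics/w_done.png

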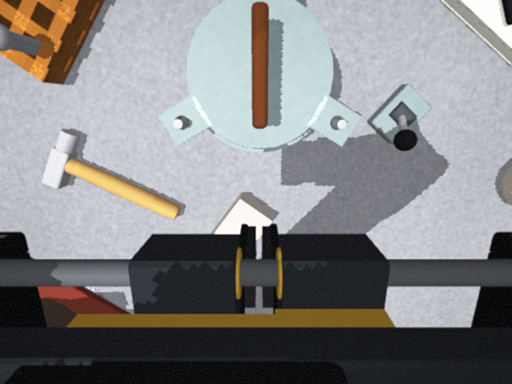

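The cover lies flat: its top plane is at z=133.6, with studs through the ears at (180,124) and (341,124). The lever ball is at (404,138), about (610,-246). I'll go behind it with the fingers shut.

```bash
python3 -c "
from h import *
plan(566,-245,220,-6)"
```

```text
at [ 475.9 -130.3  295.9] gap 1.8 -> shift [0.033 0.729 0.378] turn [-0.    -0.    -0.269] t 34.0
```

Emit:
servo_tool(
  motion=[
    [0,0.1,0.02,0,0,-0.04,1],
    [0,0.2,0.06,0,0,-0.08,1],
    [-0.05,0.35,0.12,0,0,-0.12,1],
    [-0.08,0.5,0.2,0,0,-0.16,1],
    [-0.1,0.65,0.3,0,0,-0.2,1],
    [-0.1,0.7,0.38,0,0,-0.24,1],
    [-0.1,0.7,0.38,0,0,-0.272,1],
    [-0.1,0.7,0.38,0,0,-0.272,1],
  ],
)

```text
clock: 34.7
position: [540.4, -256.5, 217.8]
orientation: [-0.002, 0.739, 0.674, 0.0]
wrist_force: [0.3, -0.4, 0.2]
finger_gap: 0.2
grasp_force: 0.0
```

```bash
python3 -c "
from h import *
plan(566,-245,88,-6)"
```

```text
at [ 540.4 -256.5  217.8] gap 0.2 -> shift [0.067 0.124 0.649] turn [-0.001 -0.001  0.004] t 34.7
```

Emit:
servo_tool(
  motion=[
    [0.067,0.12,0.1,0,0,0.004,1],
    [0.067,0.12,0.25,0,0,0.004,1],
    [0.067,0.12,0.4,0,0,0.004,1],
    [0.067,0.12,0.55,0,0,0.004,1],
    [0.067,0.12,0.649,0,0,0.004,1],
    [0.067,0.12,0.649,0,0,0.004,1],
    [0.067,0.12,0.649,0,0,0.004,1],
  ],
)

```text
clock: 35.28
position: [565.5, -244.8, 90.5]
orientation: [-0.001, 0.745, 0.667, 0.0]
wrist_force: [0.3, 1.0, 1.0]
finger_gap: 0.5
grasp_force: 0.0
```

```bash
python3 -c "
from h import *
plan(657,-255,88,-6)"
```

```text
at [ 565.5 -244.8   90.5] gap 0.5 -> shift [0.    0.46  0.012] turn [-0.    -0.001 -0.002] t 35.3
```

Emit:
servo_tool(
  motion=[
    [0,0.05,0.01,0,0,0,1],
    [0,0.11,0.01,0,0,0,1],
    [0,0.17,0.01,0,0,0,1],
    [0,0.23,0.01,0,0,0,1],
    [0,0.29,0.01,0,0,0,1],
    [0,0.35,0.01,0,0,0,1],
    [0,0.41,0.01,0,0,0,1],
    [0,0.44,0.01,0,0,0,1],
  ],
)

```text
clock: 35.95
position: [655.5, -255.8, 90.7]
orientation: [0.001, 0.745, 0.667, 0.001]
wrist_force: [-1.2, -0.2, -0.3]
finger_gap: 0.7
grasp_force: 0.5
```

Emit:
servo_tool(
  motion=[
    [0,0.01,0,0,0,0,1],
    [0,0.02,0,0,0,0,1],
    [0,0.02,0,0,0,0,1],
    [0,0.02,0,0,0,0,1],
  ],
)

```text
clock: 36.28
position: [656.7, -256.4, 89.1]
orientation: [0.0, 0.745, 0.667, 0.0]
wrist_force: [-0.1, -1.0, 0.4]
finger_gap: 0.3
grasp_force: 0.0
```

```bash
cat >> h.py <<'E'
def tip(c):
    W=cloud(c); Z=W[...,2]; px=c['pixels'].astype(int)
    q=(W[...,0]>590)&(W[...,0]<720)&(abs(W[...,1]+250)<25)&(Z>70)&(Z<125); T=W[q&(px.sum(-1)<150)]
    print('tip',len(T), np.round(T.mean(0)) if len(T) else '', np.round(T.min(0)) if len(T) else '',np.round(T.max(0)) if len(T) else '')
E
python3 -c "
from h import *
tip(cap('scene'))
plan(657,-255,88,-6)"
```

```text
tip 108 [ 675. -251.  105.] [ 656. -268.   87.] [ 695. -240.  125.]
at [ 656.5 -256.4   89. ] gap 0.6 -> shift [0.007 0.001 0.005] turn [ 0.    -0.    -0.002] t 36.3
```

Emit:
servo_tool(
  motion=[
    [0,0.01,0,0,0,0,1],
    [0,0.02,0,0,0,0,1],
    [0,0.03,0,0,0,0,1],
    [0,0.03,0,0,0,0,1],
    [0,0.03,0,0,0,0,1],
  ],
)

```text
clock: 36.75
position: [662.8, -256.9, 88.6]
orientation: [-0.0, 0.745, 0.667, 0.0]
wrist_force: [-0.1, 0.9, 0.3]
finger_gap: 0.3
grasp_force: 0.1
```

Emit:
servo_tool(
  motion=[
    [0,0.01,0,0,0,0,1],
    [0,0.02,0,0,0,0,1],
    [0,0.02,0,0,0,0,1],
    [0,0.02,0,0,0,0,1],
  ],
)

```text
clock: 37.08
position: [663.6, -257.1, 88.3]
orientation: [-0.003, 0.745, 0.667, -0.002]
wrist_force: [-14.8, 2.8, 8.0]
finger_gap: 0.6
grasp_force: 7.8
```

The lever has reached its stop (15 N on the wrist). I'll back off, rise and check.

Emit:
servo_tool(
  motion=[
    [0,-0.05,0,0,0,0,1],
    [0,-0.15,0,0,0,0,1],
    [0,-0.3,0,0,0,0,1],
    [0,-0.45,-0.1,0,0,0,1],
    [0,-0.55,-0.25,0,0,0,1],
    [0,-0.65,-0.4,0,0,0,1],
    [0,-0.75,-0.6,0,0,0,1],
    [0,-0.85,-0.75,0,0,0,1],
  ],
)

```text
clock: 37.75
position: [497.2, -238.3, 240.8]
orientation: [0.0, 0.745, 0.667, 0.0]
wrist_force: [0.7, -0.9, 0.5]
finger_gap: 0.3
grasp_force: 0.0
```

Emit:
servo_tool(
  motion=[
    [0,-0.15,-0.1,0,0,0,1],
    [0,-0.3,-0.2,0,0,0,1],
    [0,-0.3,-0.2,0,0,0,1],
    [0,-0.3,-0.2,0,0,0,1],
    [0,-0.3,-0.2,0,0,0,1],
  ],
)

```text
clock: 38.17
position: [438.4, -232.1, 278.8]
orientation: [0.0, 0.745, 0.667, 0.0]
wrist_force: [-0.4, -0.3, -0.8]
finger_gap: 0.6
grasp_force: 0.0
```

```bash
python3 -c "
from h import *
s=ctrl.read_state(); print(s['position'],s['clock'])
for n in ('scene','top'):
    c=cap(n); tip(c); 
W=cloud(c); Z=W[...,2]; m=(np.hypot(W[...,0]-565,W[...,1]+67)<68)&(Z>120)&(Z<145); print('cover',np.median(Z[m]))
for nm,(u,v) in dict(brick=(311,249),jar=(196,135)).items(): print(nm,W[v,u])
save(c,'t_end')"
```

```text
[ 438.38442249 -232.09632044  278.75367722] 38.1667
tip 41 [ 693. -253.   96.] [ 685. -268.   86.] [ 701. -244.  107.]
tip 32 [ 681. -253.  103.] [ 673. -260.   99.] [ 692. -245.  109.]
cover 133.51121952239623
brick [ 364.68569359 -166.04775278   38.19300357]
jar [693.46406248 172.43463331 105.91506717]
```

View pics/t_end.png

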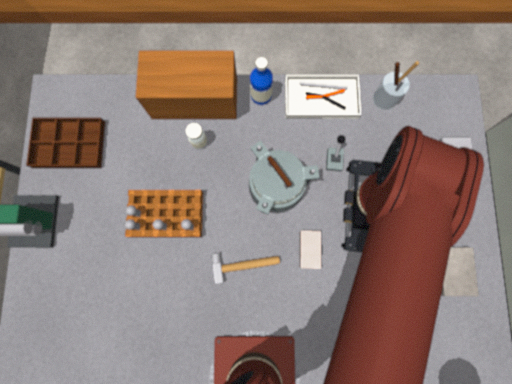

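The cover is seated at (278,180), the lever tip is over at (341,140) (about x=686, on), only the four punches remain in the rack, and the jar and brick have not moved. I'll hand it in.

```bash
python3 -c "
from h import *
print(job.finish_job())"
```

```text
the job is handed in; nothing more can be done
None
```

The job is handed in at about 38 s: all four silver bars stand in the furnace pot, the cover lies home on the rim over its three studs, and the switch lever is at on; the punches, jar and firebrick are where they were.

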